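# Close and lock the hinged pipe clamp

### The arm

A 6-joint arm with a two-finger parallel gripper is mounted at the origin on the work surface. World frame = base frame: x ahead of the robot, y to its left, z up, the work surface at z = 0. Lengths are in m, angles in rad, forces in N, time in s.
With the tool pointing down it reaches from about 0.4 to 0.825 m from the base axis. Payload 7 kg.
Tool frame: the origin (TCP) lies on the centre line of the jaws, within the pads' length; the fingertips stand 22 mm ahead of it and the grasp point (between the pads) lies 3 mm ahead of it (arm.tcp_to_tips is the distance from the TCP to the fingertips, in m); z points along the fingers, y is the line along which they close (so a half turn about z gives the same grasp; the last joint's range is limited). The gripper opens to 88 mm and grips with 3 to 60 N. Pads are 19 mm wide; open, the fingers measure 130 mm over their backs; the gripper's body (78 mm by 193 mm) begins 47 mm behind the grasp point.
Start: joints at [-0.909, 0.359, 0.012, 0, -1.224, -0.288], TCP at [0.246, -0.628, 0.249] pointing down, gripper open.
Joint ranges: [-3.07, 3.07], [-1.43, 2.12], [-1.02, 1.25], [-3.03, 1.67], [-3.05, -0], [-3.03, 3.03]. Speed limits (rad/s): [2.39, 2.39, 3.01, 3.14, 3.14, 3.14].

### API

Orientations are given as [roll, pitch, yaw] about the fixed x, y, z axes, in that order (R = Rz(yaw) Ry(pitch) Rx(roll)).
In Python, from station import arm gives the robot as it stands.
- The arm moves only by the tool jog_arm, never from a script. Its argument "targets" is a list of rows, each an object of numbers: "dx", "dy", "dz": the shift along the tool's x, y, z in mm; "rx", "ry", "rz": the turn, a rotation vector about the tool's x, y, z in rad; "gripper": the closure, from 0 (fully open) to 1 (shut). In form: [{"dx": .., "dy": .., "dz": .., "rx": .., "ry": .., "rz": .., "gripper": ..}, ...]. A call has exactly 8 rows; each row is the pose to reach, as a shift and turn from the pose commanded when the call began, along the tool's axes at that moment; what a row does not reach only later rows make up. A row lasts 1/12 s, in which the tool goes at most 41.7 mm and 7.16 degrees, less where a joint would pass 70% of its speed; a pose out of reach is approached as far as the arm can. A call with a gripper value outside its range is refused whole. The fingers move at their own pace and stop on an object; "force" is the grip in N (left out, the last holds). Time passes only in rows, so rows that repeat a pose let the fingers close, or fill a call up. It gives the time, the measured TCP pose, the force, the opening and the grip force at its end, in the units of the state.
- arm.get_state(): the state, without advancing time (a new reading comes with each control period).
- arm.grab_frame(name): name is "side" or "top" or "wrist"; returns a dict with "frame" (420x560x3 uint8, red, green, blue), "z_map" (420x560 float32, m along the optical axis (not along the pixel's ray), 0 where there is no reading), "fx", "fy", "cx", "cy" (pixels), "view" (4x4, takes a point from world to camera coordinates). Camera axes: x right, y down, z forward; pixel columns grow to the right and rows downward; lengths in m; the calibration is good to about 2 mm. A picture is of the moment at which its call begins.
- arm.job_done(): hands the job in; it is judged then, once.
The state is a dict: "t": time; "q": joint angles; "qd": joint speeds; "joint_efforts": joint torques, N m; "eef_pos": TCP position; "ee_rot": TCP orientation; "force": force on the tool from outside, world axes, zero at the start; "moment": the same for the moment, N m; "width": finger opening in m; "gripper_force": force on a finger pad.
Only numpy, scipy, OpenCV 4.12 (cv2) and the standard library are available. Lean on these libraries where they do the work, as an engineer would, in place of code of your own. Each camera call takes 0.05 s, during which the arm holds its last target. There are 200 camera calls.

### The job

The loose stub pipe has to be clamped on the outlet flange: swing the yellow clamp ring round both flanges by its post and press it on, past the spring catch, until it just meets its rubber stop and the catch has snapped out behind it, without crushing the stop. Then swing the red locking lever fully home and let go, leaving the stub pipe upright and held in the middle of the ring and everything else on the bench where it is.

Things in the scene. Friction and masses are not known exactly. Their poses are not given: they have to be found in the camera images.
- flange (a point): Centre of the top face of the fixed steel outlet flange (96 mm across, pipe upright), 56 mm above the bench, on the clamp's grey base plate. Site axes: z up; -x points to the ring's free end and the latch parts; +y is the side of the fixed yellow half ring, -y the side to which the hinged half swings open.
- stub: Loose flanged stub pipe (0.35 to 0.7 kg) standing on the fixed flange: steel flange 96 mm across, 8 mm thick, blue pipe 44 mm across with a brass plug, 76 mm tall in all. Origin: centre of its underside, z along the pipe. It starts about 1 cm off centre towards the open side; the closing ring slides it to the middle.
- ring (a joint): Angle of the yellow hinged half ring about its upright hinge, rad; 0 = nominally shut, grows as it opens (counter-clockwise from above), 1.5 at most. It stays where left (about 1 N at the post). Shut, it clears the flanges by 1 to 7 mm. Where it truly latches differs from 0 by up to 0.05 rad either way: the block with catch and stop is bolted through a slot and its place must be felt.
- ring_hinge (a point): Point on the ring's upright hinge axis, at the height of ring_post (108 mm). The axis lies 66 mm from the flange centre.
- ring_post (a point): Grip point on the ring's round upright handle post at its free end: steel, 14 mm across, standing from 66 to 132 mm above the bench (black ball end 16 mm across). The point is on its axis at 108 mm. It runs on a circle of 134 mm radius about ring_hinge. The fixed half ring beside it reaches 72 mm high.
- catch (a joint): Travel of the brass spring catch, m; 0 = out. As the ring closes, the pin at its free end (179 mm from the hinge) rides up the catch's slope for the last 24 mm, pressing it back 4 mm (the push at the post grows to about 7 to 13 N, 1 to 5 N before); then the push drops, and as the ring goes on the last 3 mm to its rubber stop, the catch snaps back to 0 behind the pin and holds it.
- buffer (a joint): Compression of the black rubber stop against which the ring's tab comes to rest within 1 mm of where it latches, m; 0 = not touched. 14 N per mm: 5 to 10 N at the post shows that it is met; it is crushed at 1 mm (about 17 N at the post).
- lever (a joint): Angle of the red locking lever about its upright hinge, rad; 0 = fully home (a hard stop), with its tooth behind the raised lug on the ring's tab; grows as it swings away (clockwise from above), 1.35 at most. Stiff (about 4 N at the post), it stays where left. The lug blocks it if the ring stands well open.
- lever_hinge (a point): Point on the lever's upright hinge axis, at the height of lever_post (118 mm).
- lever_post (a point): Grip point on the lever's round upright red handle: 16 mm across, standing from 85 to 135 mm above the bench; the point is on its axis at 118 mm. It runs on a circle of 133 mm radius about lever_hinge. The lever's bar below it reaches 85 mm high.
- spanner: Bystander, not to be disturbed: a steel spanner lying flat near the clamp.
- gasket: Bystander, not to be disturbed: a spare black rubber ring gasket, 96 mm across and 8 mm thick, lying flat near the clamp.
- tin: Bystander, not to be disturbed: a round paint tin, 100 mm across, 120 mm tall.
- spray: Bystander, not to be disturbed: a red and yellow spray can, 66 mm across, 190 mm tall.
- tape: Bystander, not to be disturbed: a green roll of tape, 100 mm across, 50 mm tall.
- brush: Bystander, not to be disturbed: a paint brush lying flat.
- offcut: Bystander, not to be disturbed: a timber offcut 140 x 50 x 35 mm.
Things that resemble listed ones, but are neither listed nor needed, are in the scene too. What is shaped like the stub but orange is not meant.

How it is judged:
By the outcome, as a careful person would: the job done as asked, in the order asked, and still so for the second after the job is handed in, with the robot touching nothing.
It also fails if it takes over 62 s, if anything falls off the work surface, if the arm or the gripper's body presses on something with over 40 N, if the wrist force passes 120 N, or if a joint passes its speed limit or range.

## Working session

There is one attempt and no reset: what is moved stays moved. The work goes in short steps, Python scripts to look and compute and a tool call to move; the robot and the scene stay as the last step left them, time stands still between calls to the robot, and variables do not carry over. Pictures are saved under pics/ and viewed, at most 10 in all, crops included, and the job is handed in when it is done.

Besides the shell and the picture viewer there is one more tool, called after "Request:" as name(argument=value, ...) on one line, values as JSON. jog_arm: Moves the arm, as the interface text tells. Its arguments: {"type":"object","properties":{"targets":{"type":"array","items":{"type":"object","properties":{"dx":{"type":"number"},"dy":{"type":"number"},"dz":{"type":"number"},"rx":{"type":"number"},"ry":{"type":"number"},"rz":{"type":"number"},"gripper":{"type":"number"}}}},"force":{"type":"number"}},"required":["targets"]}

```bash
mkdir -p pics; cat > h.py <<'E'
import numpy as np, cv2
from station import arm
def save(n,f): cv2.imwrite('pics/'+f,cv2.cvtColor(n,cv2.COLOR_RGB2BGR))
def cloud(d):
    z=d['z_map'].astype(float); v,u=np.mgrid[:z.shape[0],:z.shape[1]]
    P=np.stack([(u-d['cx'])/d['fx']*z,(v-d['cy'])/d['fy']*z,z],-1)
    V=d['view']; W=(P-V[:3,3])@V[:3,:3]; W[z==0]=np.nan
    return W
E
python3 - <<'E'
from h import *
print(arm.get_state())
for n in('top','side'):
    d=arm.grab_frame(n); save(d['frame'],n+'0.png'); np.savez(n+'0.npz',**d); print(n,d['view'],d['fx'])
E
```

```text
{'t': 0.0, 'q': array([-9.08889768e-01,  3.59392871e-01,  1.10823491e-02, -3.41621352e-04,
       -1.22409748e+00, -2.88104573e-01]), 'qd': array([ 1.39504930e-04,  9.11798510e-04, -4.15300656e-04, -1.66234873e-03,
       -5.33367138e-05, -3.28070091e-04]), 'joint_efforts': array([-7.79694947e-04, -5.82713628e+01,  2.93061000e+01,  6.99689358e+00,
        6.90556102e-03, -1.58776083e-04]), 'eef_pos': array([ 0.24630171, -0.6279857 ,  0.24763054]), 'ee_rot': array([ 3.13995615e+00, -1.50066606e-04, -2.76790688e+00]), 'force': array([ 0.40818173, -0.35104405,  0.48296565]), 'moment': array([-0.02932746,  0.0168312 , -0.0252319 ]), 'gripper_force': 0.0, 'width': 0.08779821701137924}
top [[-0.00578598 -0.99972461  0.02274268 -0.01377658]
 [-0.99365612  0.00319352 -0.11241585  0.58774143]
 [ 0.11231226 -0.02324884 -0.99340095  1.03393594]
 [ 0.          0.          0.          1.        ]] 385.02035049236855
side [[-0.98137194 -0.19178611  0.01127844  0.57124884]
 [-0.11054172  0.51567936 -0.84962069  0.15291277]
 [ 0.15712939 -0.83504065 -0.52727362  1.31827881]
 [ 0.          0.          0.          1.        ]] 458.2569918123446
```

View pics/top0.png

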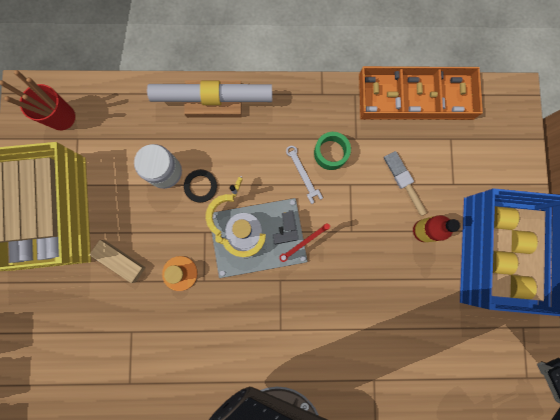

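View pics/side0.png

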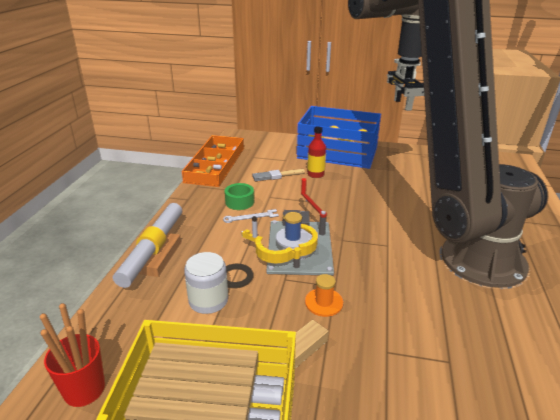

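The top view shows the clamp plate at about (258,237), the stub with its blue/brass pipe at (242,230), the ring post near (234,188), and the lever from (284,258) to its post at (326,227). The stub candidates are the blue one at (242,230), which stands on the grey plate and fits the description, and the orange one at (178,272), which is the decoy. An enlarged crop should confirm this.

```bash
python3 - <<'E'
from h import *
d=dict(np.load('top0.npz')); f=d['frame']
save(cv2.resize(f[160:290,190:350],None,fx=5,fy=4.6*5/4.6*0.92,interpolation=cv2.INTER_CUBIC)[:600],'crop_top.png')
d2=dict(np.load('side0.npz'))
save(cv2.resize(d2['frame'][170:280,220:350],None,fx=5,fy=5,interpolation=cv2.INTER_CUBIC),'crop_side.png')
W=cloud(d)
for p in [(234,188),(241,228),(326,227),(284,258),(218,238)]:
    print(p,W[p[1]-1:p[1]+2,p[0]-1:p[0]+2].reshape(-1,3).round(3).tolist())
E
```

```text
(234, 188) [[0.647, 0.109, 0.135], [0.647, 0.107, 0.13], [0.647, 0.105, 0.13], [0.645, 0.11, 0.129], [0.645, 0.107, 0.13], [0.645, 0.105, 0.131], [0.642, 0.11, 0.131], [0.642, 0.107, 0.13], [0.643, 0.105, 0.126]]
(241, 228) [[0.546, 0.091, 0.133], [0.546, 0.089, 0.132], [0.546, 0.086, 0.132], [0.543, 0.091, 0.134], [0.543, 0.088, 0.135], [0.543, 0.086, 0.131], [0.541, 0.091, 0.132], [0.541, 0.089, 0.133], [0.541, 0.086, 0.129]]
(326, 227) [[0.547, -0.121, 0.135], [0.547, -0.124, 0.137], [0.547, -0.126, 0.137], [0.545, -0.122, 0.133], [0.545, -0.124, 0.135], [0.544, -0.126, 0.136], [0.542, -0.122, 0.133], [0.542, -0.124, 0.136], [0.542, -0.126, 0.138]]
(284, 258) [[0.471, -0.017, 0.088], [0.471, -0.019, 0.091], [0.471, -0.022, 0.086], [0.468, -0.017, 0.091], [0.468, -0.019, 0.09], [0.468, -0.022, 0.09], [0.466, -0.017, 0.088], [0.465, -0.019, 0.089], [0.465, -0.022, 0.084]]
(218, 238) [[0.524, 0.157, 0.074], [0.524, 0.154, 0.073], [0.524, 0.151, 0.076], [0.522, 0.157, 0.073], [0.522, 0.154, 0.072], [0.522, 0.151, 0.073], [0.519, 0.157, 0.074], [0.519, 0.154, 0.071], [0.519, 0.152, 0.07]]
```

View pics/crop_top.png

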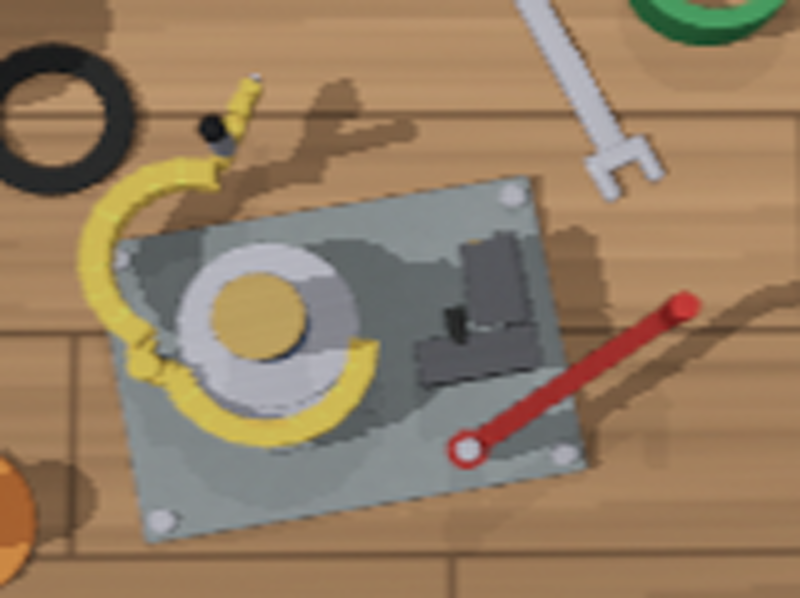

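View pics/crop_side.png

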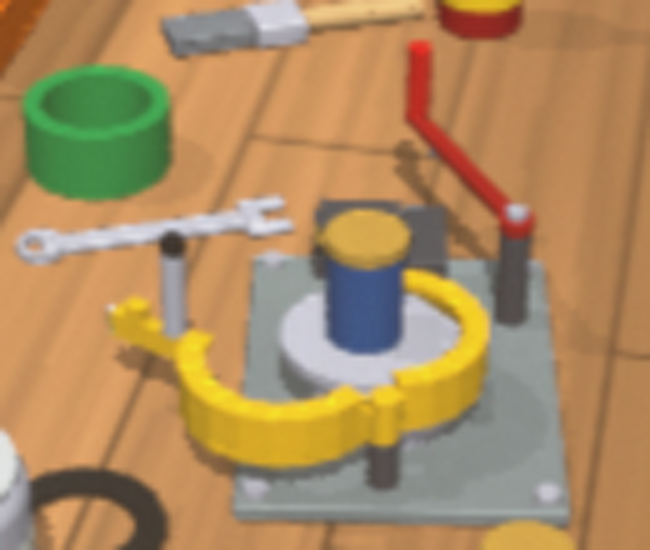

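The crop confirms the blue stub on the grey plate, with its pipe top at crop (258,315). The hinge is at crop (147,358), the ring post ball at (212,130), the lever hinge at (468,450) and the lever post at (684,305). Next I'll refine these positions.

```bash
cat >> h.py <<'E'
def ray(d,uv,z):
    V=d['view'];R=V[:3,:3];o=-R.T@V[:3,3];r=R.T@np.array([(uv[0]-d['cx'])/d['fx'],(uv[1]-d['cy'])/d['fy'],1])
    return o+r*(z-o[2])/r[2]
def cen(m,box):
    x0,y0,x1,y1=box; ys,xs=np.nonzero(m[y0:y1,x0:x1]); return np.array([xs.mean()+x0,ys.mean()+y0]),len(xs)
E
python3 - <<'E'
from h import *
d=dict(np.load('top0.npz')); s=dict(np.load('side0.npz'))
f=d['frame'].astype(int);W=cloud(d);z=W[...,2]
hsv=cv2.cvtColor(d['frame'],cv2.COLOR_RGB2HSV)
c,n=cen(f.max(-1)<60,(226,180,242,196)); print('ball',c,n,ray(d,c,.13),)
red=((hsv[...,0]<8)|(hsv[...,0]>172))&(hsv[...,1]>130)
c,n=cen(red&(z>.115),(300,210,345,245)); print('leverpost',c,n,ray(d,c,.135))
c,n=cen((hsv[...,1]<60)&(hsv[...,2]>120)&(z>.07),(278,252,290,264));print('lhinge',c,n,ray(d,c,.09))
yel=(hsv[...,0]>20)&(hsv[...,0]<32)&(hsv[...,1]>120)
c,n=cen(yel&(z>.115),(225,215,260,245));print('stubtop',c,n,ray(d,c,.132))
# fixed half circle + moving half fits
m=yel&(z>.055)&(z<.095); ys,xs=np.nonzero(m[170:265,195:275]);P=W[ys+170,xs+195]
print(len(P),np.nanmedian(P[:,2]))
import scipy.optimize as so
def fit(Q):
    r=so.least_squares(lambda p:np.hypot(Q[:,0]-p[0],Q[:,1]-p[1])-p[2],[*Q[:,:2].mean(0),.06],loss='soft_l1',f_scale=.003);return r.x.round(4)
F=P[(P[:,0]<.515)];print('fixed half fit',fit(F),len(F))
M=P[(P[:,0]>.535)&(P[:,0]<.615)&(P[:,1]>.115)];print('moving fit',fit(M),len(M))
hc,n=cen(yel&(z>.06),(214,233,224,242));print('hinge blob',hc,n,ray(d,hc,.075))
# plate edges
g=(hsv[...,1]<50)&(z<.03)&(z>-.005); g=g.astype(np.uint8)
k=cv2.morphologyEx(g,cv2.MORPH_OPEN,np.ones((3,3)));cs,_=cv2.findContours(k[185:290,200:320].copy(),0,1);cc=max(cs,key=cv2.contourArea)+np.array([200,185]);r=cv2.minAreaRect(cc);print(r)
B=np.array([ray(d,b,.012) for b in cv2.boxPoints(r)]);print(B.round(4))
# side
hs=cv2.cvtColor(s['frame'],cv2.COLOR_RGB2HSV);Ws=cloud(s)
c,n=cen(s['frame'].max(-1)<60,(248,213,262,224));print('side ball',c,n,ray(s,c,.13))
E
```

```text
ball [232.  187.5] 24 [0.64617566 0.11229346 0.13      ]
leverpost [326.15151515 226.27272727] 33 [ 0.54638811 -0.1242225   0.135     ]
lhinge [283.26315789 257.47368421] 19 [ 0.46943338 -0.01748196  0.09      ]
stubtop [241.20600858 228.56652361] 233 [0.54172076 0.0882324  0.132     ]
742 0.0720722465087936
fixed half fit [0.5367 0.0887 0.0564] 282
moving fit [0.5792 0.1373 0.0438] 197
hinge blob [218.76785714 237.44642857] 56 [0.52288655 0.1518244  0.075     ]
((257.26177978515625, 237.48324584960938), (65.80671691894531, 89.67323303222656), 79.99201965332031)
[[ 0.5956  0.1935  0.012 ]
 [ 0.6395 -0.0559  0.012 ]
 [ 0.4564 -0.0861  0.012 ]
 [ 0.415   0.1591  0.012 ]]
side ball [nan nan] 0 [nan nan nan]h.py:13: RuntimeWarning: Mean of empty slice.
  x0,y0,x1,y1=box; ys,xs=np.nonzero(m[y0:y1,x0:x1]); return np.array([xs.mean()+x0,ys.mean()+y0]),len(xs)
  ret = ret.dtype.type(ret / rcount)
```

```bash
python3 - <<'E'
from h import *
d=dict(np.load('top0.npz')); s=dict(np.load('side0.npz'))
print(s['frame'][214:226,248:262].max(-1))
for z in(.12,.13,.138):print(ray(d,(232,187.7),z).round(4),ray(s,(254.2,218.6),z).round(4))
print(ray(s,(297,250),.075))
W=cloud(d);Ws=cloud(s);print(W[184:193,228:238,2].round(3));print(Ws[217:221,252:257].round(3)[1])
E
```

```text
[[209 207 206 206 204 206 208 210 211 211 213 218 220 220]
 [212 213 214 216 215 211 210 212 215 213 211 215 222 224]
 [221 220 217 212 186 132 114 139 182 193 179 172 170 174]
 [222 210 195 163 111  76  71  78 107 145 164 154 144 164]
 [181 165 160 141  79  66  67  68  95 154 191 176 163 184]
 [204 201 199 172  87  64  64  63  84 145 186 170 172 197]
 [206 205 206 184 111  75  68  69 101 155 179 166 184 202]
 [205 207 208 192 146 120 102 107 123 157 168 168 193 205]
 [207 208 210 196 163 160 164 155 146 152 160 179 201 208]
 [207 211 211 198 168 163 170 160 146 145 160 190 205 209]
 [209 212 211 198 168 162 169 160 145 148 175 200 207 210]
 [211 214 212 200 169 162 169 160 144 152 187 203 209 210]]
[0.6475 0.1134 0.12  ] [0.6475 0.1052 0.12  ]
[0.6457 0.1123 0.13  ] [0.6436 0.1199 0.13  ]
[0.6442 0.1114 0.138 ] [0.6404 0.1316 0.138 ]
[0.51620952 0.16314585 0.075     ]
[[ 0.     0.004  0.003  0.002  0.001 -0.001 -0.002  0.001  0.068  0.072]
 [-0.002 -0.003 -0.001  0.13   0.128  0.13   0.126 -0.003  0.064  0.061]
 [ 0.002 -0.     0.129  0.13   0.135  0.13   0.134  0.128  0.066  0.066]
 [ 0.003  0.     0.13   0.132  0.132  0.135  0.13   0.13   0.068  0.07 ]
 [ 0.001  0.001  0.129  0.132  0.134  0.129  0.13   0.131  0.066  0.064]
 [ 0.002  0.001  0.127  0.129  0.133  0.131  0.13   0.126  0.105  0.065]
 [ 0.001  0.001 -0.001  0.128  0.126  0.13   0.126  0.115  0.102  0.067]
 [-0.002  0.001 -0.003  0.004  0.11   0.109  0.11   0.102  0.096  0.076]
 [ 0.001 -0.     0.001  0.001 -0.001  0.097  0.096  0.092  0.085  0.071]]
[[0.651 0.115 0.128]
 [0.649 0.113 0.127]
 [0.645 0.118 0.131]
 [0.643 0.113 0.127]
 [0.641 0.11  0.126]]
```

```bash
cat >> h.py <<'E'
from scipy.spatial.transform import Rotation as Ro
H=np.array([.5225,.1535]); RAD=.1335; A0=np.deg2rad(-80.)
def rel(x,y,z,yaw,p=None):
    s=arm.get_state(); R=Ro.from_euler('xyz',s['ee_rot']); T=Ro.from_euler('xyz',[np.pi,0,yaw])
    d=R.inv().apply(np.array([x,y,z])-s['eef_pos'])*1000; r=(R.inv()*T).as_rotvec()
    print('d',d.round(1),'r',r.round(3)); return d,r
def ringpt(a): t=A0+a; return (*(H+RAD*np.array([np.cos(t),np.sin(t)])),t)
def st():
    s=arm.get_state();print(round(s['t'],2),s['eef_pos'].round(4),s['ee_rot'].round(3),'F',s['force'].round(1),'w',round(s['width'],4),s['gripper_force'])
E
python3 -c "
from h import *
rel(.648,.1105,.25,-.33)"
```

```text
d [-643.6  540.9   -1.6] r [ 1.000e-03  2.000e-03 -2.438e+00]
```

Request:
jog_arm(targets=[{"dx": -40,"dy": 33,"dz": 0,"rz": -0.12},{"dx": -72,"dy": 60,"dz": 0,"rz": -0.24},{"dx": -104,"dy": 87,"dz": 0,"rz": -0.36},{"dx": -136,"dy": 114,"dz": 0,"rz": -0.48},{"dx": -168,"dy": 141,"dz": 0,"rz": -0.6},{"dx": -200,"dy": 168,"dz": 0,"rz": -0.72},{"dx": -232,"dy": 195,"dz": 0,"rz": -0.84},{"dx": -264,"dy": 222,"dz": 0,"rz": -0.96}], force=40)

```text
invalid input at $.targets[0]: expected keys dx, dy, dz, rx, ry, rz, gripper
```

```bash
python3 -c "
from h import *
st();rel(.648,.1105,.25,-.33)"
```

```text
0.1 [ 0.2463 -0.628   0.2477] [ 3.14  -0.    -2.768] F [-0.4 -0.4 -0.9] w 0.0875 0.0
d [-643.6  540.9   -1.6] r [ 1.000e-03  2.000e-03 -2.438e+00]
```

Request:
jog_arm(targets=[{"dx": -40,"dy": 33,"dz": 0,"rx": 0,"ry": 0,"rz": -0.12,"gripper": 0},{"dx": -72,"dy": 60,"dz": 0,"rx": 0,"ry": 0,"rz": -0.24,"gripper": 0},{"dx": -104,"dy": 87,"dz": 0,"rx": 0,"ry": 0,"rz": -0.36,"gripper": 0},{"dx": -136,"dy": 114,"dz": 0,"rx": 0,"ry": 0,"rz": -0.48,"gripper": 0},{"dx": -168,"dy": 141,"dz": 0,"rx": 0,"ry": 0,"rz": -0.6,"gripper": 0},{"dx": -200,"dy": 168,"dz": 0,"rx": 0,"ry": 0,"rz": -0.72,"gripper": 0},{"dx": -232,"dy": 195,"dz": 0,"rx": 0,"ry": 0,"rz": -0.84,"gripper": 0},{"dx": -264,"dy": 222,"dz": 0,"rx": 0,"ry": 0,"rz": -0.96,"gripper": 0}], force=40)

```text
t: 0.77
eef_pos: [0.4059, -0.3336, 0.2484]
ee_rot: [3.141, 0.0, -1.802]
force: [1.2, 0.4, -0.0]
width: 0.0878
gripper_force: 0.0
```

```bash
python3 -c "
from h import *
st();rel(.648,.1105,.25,-.33)"
```

```text
0.77 [ 0.4059 -0.3336  0.2484] [ 3.141  0.    -1.802] F [ 1.2  0.4 -0. ] w 0.0878 0.0
d [-487.7 -133.9   -1.5] r [ 0.     0.    -1.472]
```

Request:
jog_arm(targets=[{"dx": -32,"dy": -9,"dz": 0,"rx": 0,"ry": 0,"rz": -0.09,"gripper": 0},{"dx": -64,"dy": -18,"dz": 0,"rx": 0,"ry": 0,"rz": -0.18,"gripper": 0},{"dx": -96,"dy": -26,"dz": 0,"rx": 0,"ry": 0,"rz": -0.28,"gripper": 0},{"dx": -128,"dy": -35,"dz": 0,"rx": 0,"ry": 0,"rz": -0.37,"gripper": 0},{"dx": -160,"dy": -44,"dz": 0,"rx": 0,"ry": 0,"rz": -0.46,"gripper": 0},{"dx": -192,"dy": -53,"dz": 0,"rx": 0,"ry": 0,"rz": -0.56,"gripper": 0},{"dx": -224,"dy": -61,"dz": 0,"rx": 0,"ry": 0,"rz": -0.66,"gripper": 0},{"dx": -256,"dy": -70,"dz": 0,"rx": 0,"ry": 0,"rz": -0.76,"gripper": 0}])

```text
t: 1.43
eef_pos: [0.534, -0.1014, 0.2484]
ee_rot: [3.141, 0.0, -1.043]
force: [1.1, -0.2, 0.1]
width: 0.0876
gripper_force: 0.0
```

```bash
python3 -c "
from h import *
st();rel(.648,.1105,.25,-.33)"
```

```text
1.43 [ 0.534  -0.1014  0.2484] [ 3.141  0.    -1.043] F [ 1.1 -0.2  0.1] w 0.0876 0.0
d [-125.6 -205.3   -1.6] r [ 0.     0.    -0.713]
```

Request:
jog_arm(targets=[{"dx": -18,"dy": -30,"dz": 0,"rx": 0,"ry": 0,"rz": -0.1,"gripper": 0},{"dx": -36,"dy": -60,"dz": 0,"rx": 0,"ry": 0,"rz": -0.21,"gripper": 0},{"dx": -54,"dy": -90,"dz": 0,"rx": 0,"ry": 0,"rz": -0.32,"gripper": 0},{"dx": -72,"dy": -120,"dz": 0,"rx": 0,"ry": 0,"rz": -0.43,"gripper": 0},{"dx": -90,"dy": -148,"dz": 0,"rx": 0,"ry": 0,"rz": -0.54,"gripper": 0},{"dx": -108,"dy": -177,"dz": 0,"rx": 0,"ry": 0,"rz": -0.65,"gripper": 0},{"dx": -121,"dy": -198,"dz": 0,"rx": 0,"ry": 0,"rz": -0.71,"gripper": 0},{"dx": -121,"dy": -198,"dz": 0,"rx": 0,"ry": 0,"rz": -0.71,"gripper": 0}])

```text
t: 2.1
eef_pos: [0.6464, 0.1044, 0.247]
ee_rot: [3.141, 0.001, -0.331]
force: [-0.2, -0.1, 0.0]
width: 0.0874
gripper_force: 0.0
```

```bash
python3 -c "
from h import *
st();rel(.648,.1105,.115,-.33)
d=arm.grab_frame('wrist');save(d['frame'],'w1.png');np.savez('w1.npz',**d)
st();rel(.648,.1105,.115,-.33)"
```

```text
2.1 [0.6464 0.1044 0.247 ] [ 3.141e+00  1.000e-03 -3.310e-01] F [-0.2 -0.1  0. ] w 0.0874 0.0
d [ -0.3  -6.3 132. ] r [ 0.001  0.001 -0.001]
2.15 [0.6453 0.1028 0.2471] [ 3.14e+00  1.00e-03 -3.35e-01] F [-0.  -0.7 -0.5] w 0.0875 0.0
d [  0.2  -8.3 132.1] r [ 0.001  0.001 -0.005]
```

View pics/w1.png

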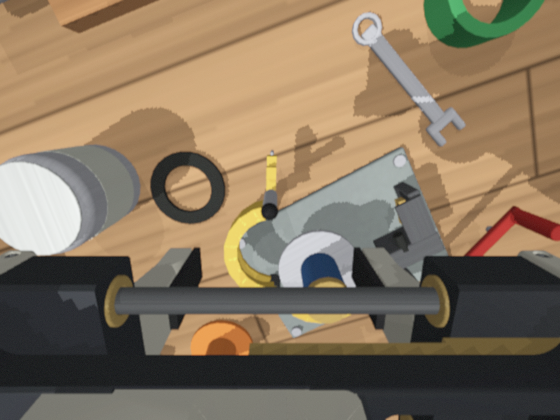

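The wrist view shows the post ball at (270,211), nearly on the jaw centre line, and the latch block at (410,220).

```bash
python3 -c "
from h import *
d=dict(np.load('w1.npz'))
c,n=cen(d['frame'].max(-1)<60,(258,200,282,222));print(c,n,ray(d,c,.126),ray(d,c,.13))
W=cloud(d);print(W[206:217:3,262:280:4].round(3))"
```

```text
[269.205 210.82 ] 200 [0.64749856 0.11049073 0.126     ] [0.6486559 0.109987  0.13     ]
[[[0.639 0.123 0.069]
  [0.654 0.111 0.129]
  [0.653 0.108 0.13 ]
  [0.651 0.105 0.127]
  [0.614 0.113 0.   ]]

 [[0.652 0.116 0.129]
  [0.652 0.112 0.132]
  [0.65  0.109 0.131]
  [0.649 0.105 0.129]
  [0.61  0.114 0.002]]

 [[0.65  0.116 0.131]
  [0.649 0.113 0.133]
  [0.648 0.109 0.133]
  [0.646 0.106 0.13 ]
  [0.609 0.115 0.01 ]]

 [[0.647 0.117 0.13 ]
  [0.647 0.114 0.132]
  [0.646 0.11  0.133]
  [0.644 0.107 0.132]
  [0.606 0.116 0.013]]]
```

Request:
jog_arm(targets=[{"dx": 0,"dy": -8,"dz": 20,"rx": 0,"ry": 0,"rz": 0,"gripper": 0},{"dx": 0,"dy": -8,"dz": 50,"rx": 0,"ry": 0,"rz": 0,"gripper": 0},{"dx": 0,"dy": -8,"dz": 85,"rx": 0,"ry": 0,"rz": 0,"gripper": 0},{"dx": 0,"dy": -8,"dz": 110,"rx": 0,"ry": 0,"rz": 0,"gripper": 0},{"dx": 0,"dy": -8,"dz": 125,"rx": 0,"ry": 0,"rz": 0,"gripper": 0},{"dx": 0,"dy": -8,"dz": 132,"rx": 0,"ry": 0,"rz": 0,"gripper": 0.3},{"dx": 0,"dy": -8,"dz": 132,"rx": 0,"ry": 0,"rz": 0,"gripper": 0.79},{"dx": 0,"dy": -8,"dz": 132,"rx": 0,"ry": 0,"rz": 0,"gripper": 0.79}], force=40)

```text
t: 2.82
eef_pos: [0.6478, 0.1078, 0.1172]
ee_rot: [3.142, -0.0, -0.338]
force: [0.7, -0.2, 0.0]
width: 0.0727
gripper_force: 0.0
```

```bash
python3 -c "
from h import *
st()
a0=-.33-A0;print(a0)
for a in (.85,.65,.45,.3): rel(*ringpt(a)[:2],.115,ringpt(a)[2])
"
```

```text
2.82 [0.6478 0.1078 0.1172] [ 3.142 -0.    -0.338] F [ 0.7 -0.2  0. ] w 0.0727 0.0
1.0662634015954635
d [-2.7 26.   2.2] r [-0.    -0.     0.208]
d [-10.8  51.4   2.2] r [-0.    -0.     0.408]
d [-23.8  74.7   2.2] r [-0.    -0.     0.608]
d [-36.4  90.2   2.2] r [-0.    -0.     0.758]
```

Request:
jog_arm(targets=[{"dx": 0,"dy": -2,"dz": 2,"rx": 0,"ry": 0,"rz": 0,"gripper": 0.79},{"dx": 0,"dy": -2,"dz": 2,"rx": 0,"ry": 0,"rz": 0,"gripper": 0.79},{"dx": 0,"dy": -2,"dz": 2,"rx": 0,"ry": 0,"rz": 0,"gripper": 0.79},{"dx": 0,"dy": -2,"dz": 2,"rx": 0,"ry": 0,"rz": 0,"gripper": 0.79},{"dx": 0,"dy": -2,"dz": 2,"rx": 0,"ry": 0,"rz": 0,"gripper": 0.79},{"dx": 0,"dy": -2,"dz": 2,"rx": 0,"ry": 0,"rz": 0,"gripper": 0.79},{"dx": 0,"dy": -2,"dz": 2,"rx": 0,"ry": 0,"rz": 0,"gripper": 0.79},{"dx": 0,"dy": -2,"dz": 2,"rx": 0,"ry": 0,"rz": 0,"gripper": 0.79}], force=40)

```text
t: 3.48
eef_pos: [0.6482, 0.1101, 0.1146]
ee_rot: [-3.142, -0.0, -0.338]
force: [0.3, 0.8, -0.2]
width: 0.021
gripper_force: 0.0
```

```bash
python3 -c "
from h import *
st()
for a in np.linspace(1.,.45,8): rel(*ringpt(a)[:2],.115,ringpt(a)[2])
"
```

```text
3.48 [0.6482 0.1101 0.1146] [-3.142 -0.    -0.338] F [ 0.3  0.8 -0.2] w 0.021 0.0
d [ 0.3  8.5 -0.4] r [-0.    -0.     0.058]
d [-0.7 18.9 -0.4] r [-0.    -0.     0.137]
d [-2.6 29.3 -0.4] r [-0.    -0.     0.216]
d [-5.2 39.4 -0.4] r [-0.    -0.     0.294]
d [-8.7 49.3 -0.4] r [-0.    -0.     0.373]
d [-12.9  58.9  -0.4] r [-0.    -0.     0.451]
d [-17.8  68.2  -0.4] r [-0.   -0.    0.53]
d [-23.5  77.   -0.4] r [-0.    -0.     0.608]
```

Request:
jog_arm(targets=[{"dx": 0,"dy": 8,"dz": 0,"rx": 0,"ry": 0,"rz": 0.06,"gripper": 0.79},{"dx": -0.7,"dy": 19,"dz": 0,"rx": 0,"ry": 0,"rz": 0.137,"gripper": 0.79},{"dx": -2.6,"dy": 29,"dz": 0,"rx": 0,"ry": 0,"rz": 0.216,"gripper": 0.79},{"dx": -5.2,"dy": 39.4,"dz": 0,"rx": 0,"ry": 0,"rz": 0.294,"gripper": 0.79},{"dx": -8.7,"dy": 49.3,"dz": 0,"rx": 0,"ry": 0,"rz": 0.373,"gripper": 0.79},{"dx": -12.9,"dy": 58.9,"dz": 0,"rx": 0,"ry": 0,"rz": 0.451,"gripper": 0.79},{"dx": -17.8,"dy": 68.2,"dz": 0,"rx": 0,"ry": 0,"rz": 0.53,"gripper": 0.79},{"dx": -23.5,"dy": 77,"dz": 0,"rx": 0,"ry": 0,"rz": 0.608,"gripper": 0.79}], force=40)

```text
t: 4.15
eef_pos: [0.6008, 0.0449, 0.1147]
ee_rot: [-3.141, -0.001, -0.95]
force: [1.2, 0.1, -1.0]
width: 0.0182
gripper_force: 0.7
```

```bash
python3 -c "
from h import *
st()
for a in np.linspace(.42,.21,8): rel(*ringpt(a)[:2],.115,ringpt(a)[2])
d=arm.grab_frame('wrist');W=cloud(d);save(d['frame'],'w2.png')
d=arm.grab_frame('top');save(cv2.resize(d['frame'][160:290,190:350],None,fx=4,fy=4),'t2.png')
"
```

```text
4.15 [0.6008 0.0449 0.1147] [-3.141e+00 -1.000e-03 -9.500e-01] F [ 1.2  0.1 -1. ] w 0.0182 0.6744435802102089
d [-0.5  4.  -0.3] r [-0.001 -0.001  0.027]
d [-0.6  8.  -0.3] r [-0.001 -0.     0.057]
d [-0.9 12.  -0.3] r [-0.001 -0.     0.087]
d [-1.3 16.  -0.3] r [-0.001 -0.     0.117]
d [-1.8 20.  -0.3] r [-0.001 -0.     0.147]
d [-2.5 23.9 -0.3] r [-0.001 -0.     0.177]
d [-3.2 27.9 -0.3] r [-0.001 -0.     0.207]
d [-4.1 31.8 -0.3] r [-0.001 -0.     0.237]
```

View pics/w2.png

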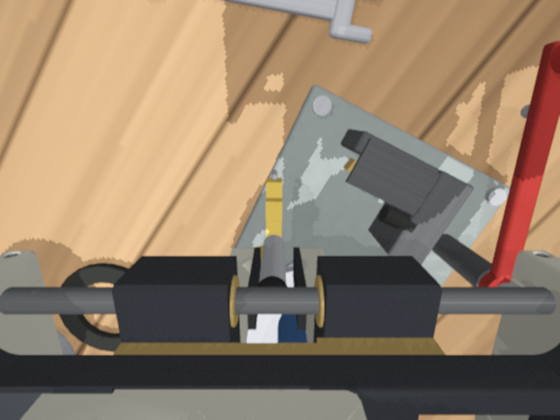

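The post sits between the jaws, and the ring's tab at (275,200) is following. I'll continue.

Request:
jog_arm(targets=[{"dx": -0.3,"dy": 4,"dz": 0,"rx": 0,"ry": 0,"rz": 0.027,"gripper": 0.79},{"dx": -0.6,"dy": 8,"dz": 0,"rx": 0,"ry": 0,"rz": 0.057,"gripper": 0.79},{"dx": -0.9,"dy": 12,"dz": 0,"rx": 0,"ry": 0,"rz": 0.087,"gripper": 0.79},{"dx": -1.3,"dy": 16,"dz": 0,"rx": 0,"ry": 0,"rz": 0.117,"gripper": 0.79},{"dx": -1.8,"dy": 20,"dz": 0,"rx": 0,"ry": 0,"rz": 0.147,"gripper": 0.79},{"dx": -2.5,"dy": 24,"dz": 0,"rx": 0,"ry": 0,"rz": 0.177,"gripper": 0.79},{"dx": -3.2,"dy": 28,"dz": 0,"rx": 0,"ry": 0,"rz": 0.207,"gripper": 0.79},{"dx": -4,"dy": 32,"dz": 0,"rx": 0,"ry": 0,"rz": 0.237,"gripper": 0.79}], force=40)

```text
t: 4.92
eef_pos: [0.5731, 0.0301, 0.1148]
ee_rot: [-3.141, -0.0, -1.181]
force: [1.3, 1.1, -1.1]
width: 0.0185
gripper_force: 0.5
```

```bash
cat >> h.py <<'E'
def ft():
    s=arm.get_state(); p=s['eef_pos'][:2]-H; a=np.arctan2(p[1],p[0]); n=np.array([np.sin(a),-np.cos(a)])
    print('t%.2f a=%.4f arc=%.2fmm r=%.4f Ftan=%.1f Frad=%.1f w=%.4f gf=%.1f yaw=%.3f z=%.4f'%(s['t'],a-A0,(a-A0)*134,np.hypot(*p),-s['force'][:2]@n,s['force'][:2]@p/np.hypot(*p),s['width'],s['gripper_force'],s['ee_rot'][2],s['eef_pos'][2]))
E
python3 -c "
from h import *
st();ft()
for a in np.linspace(.2,.06,8): rel(*ringpt(a)[:2],.115,ringpt(a)[2])
"
```

```text
4.92 [0.5731 0.0301 0.1148] [-3.141 -0.    -1.181] F [ 1.3  1.1 -1.1] w 0.0185 0.5471725389361382
t4.92 a=0.2144 arc=28.73mm r=0.1334 Ftan=1.6 Frad=-0.5 w=0.0185 gf=0.5 yaw=-1.181 z=0.1148
d [ 0.1  1.9 -0.2] r [-0.001 -0.     0.016]
d [ 0.   4.6 -0.2] r [-0.001 -0.     0.036]
d [-0.1  7.3 -0.2] r [-0.001 -0.     0.056]
d [-0.3  9.9 -0.2] r [-0.001 -0.     0.076]
d [-0.5 12.6 -0.2] r [-0.001 -0.     0.096]
d [-0.8 15.2 -0.2] r [-0.001 -0.     0.116]
d [-1.1 17.9 -0.2] r [-0.001 -0.     0.136]
d [-1.5 20.5 -0.2] r [-0.001 -0.     0.156]
```

View pics/t2.png

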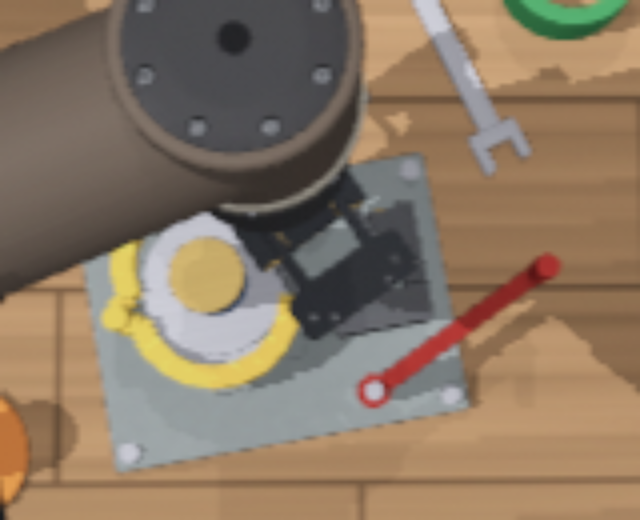

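Request:
jog_arm(targets=[{"dx": 0,"dy": 2,"dz": 0,"rx": 0,"ry": 0,"rz": 0.016,"gripper": 0.79},{"dx": 0,"dy": 4,"dz": 0,"rx": 0,"ry": 0,"rz": 0.03,"gripper": 0.79},{"dx": -0.1,"dy": 6,"dz": 0,"rx": 0,"ry": 0,"rz": 0.046,"gripper": 0.79},{"dx": -0.2,"dy": 8,"dz": 0,"rx": 0,"ry": 0,"rz": 0.06,"gripper": 0.79},{"dx": -0.3,"dy": 10,"dz": 0,"rx": 0,"ry": 0,"rz": 0.076,"gripper": 0.79},{"dx": -0.4,"dy": 11.5,"dz": 0,"rx": 0,"ry": 0,"rz": 0.088,"gripper": 0.79},{"dx": -0.6,"dy": 13,"dz": 0,"rx": 0,"ry": 0,"rz": 0.1,"gripper": 0.79},{"dx": -0.7,"dy": 14,"dz": 0,"rx": 0,"ry": 0,"rz": 0.108,"gripper": 0.79}], force=40)

```text
t: 5.58
eef_pos: [0.56, 0.0255, 0.1148]
ee_rot: [-3.139, 0.0, -1.291]
force: [9.2, 1.1, -5.1]
width: 0.0183
gripper_force: 4.0
```

```bash
python3 -c "
from h import *
ft()
for a in np.linspace(.1,.02,5): rel(*ringpt(a)[:2],.115,ringpt(a)[2])
"
```

```text
t5.58 a=0.1105 arc=14.81mm r=0.1334 Ftan=9.2 Frad=1.5 w=0.0183 gf=4.0 yaw=-1.291 z=0.1148
d [ 0.1  1.4 -0.2] r [-0.002  0.     0.005]
d [ 0.   4.1 -0.2] r [-0.002  0.     0.025]
d [-0.1  6.7 -0.2] r [-0.002  0.     0.045]
d [-0.2  9.4 -0.2] r [-0.002  0.     0.065]
d [-0.4 12.1 -0.2] r [-0.002  0.     0.085]
```

Request:
jog_arm(targets=[{"dx": 0,"dy": 0.2,"dz": 0,"rx": 0,"ry": 0,"rz": 0.002,"gripper": 0.79},{"dx": 0,"dy": 0.5,"dz": 0,"rx": 0,"ry": 0,"rz": 0.004,"gripper": 0.79},{"dx": 0,"dy": 0.8,"dz": 0,"rx": 0,"ry": 0,"rz": 0.006,"gripper": 0.79},{"dx": 0,"dy": 1.1,"dz": 0,"rx": 0,"ry": 0,"rz": 0.008,"gripper": 0.79},{"dx": 0,"dy": 1.3,"dz": 0,"rx": 0,"ry": 0,"rz": 0.01,"gripper": 0.79},{"dx": 0,"dy": 1.5,"dz": 0,"rx": 0,"ry": 0,"rz": 0.011,"gripper": 0.79},{"dx": 0,"dy": 1.5,"dz": 0,"rx": 0,"ry": 0,"rz": 0.011,"gripper": 0.79},{"dx": 0,"dy": 1.5,"dz": 0,"rx": 0,"ry": 0,"rz": 0.011,"gripper": 0.79}], force=40)

```text
t: 6.25
eef_pos: [0.5595, 0.0254, 0.1148]
ee_rot: [-3.138, 0.0, -1.302]
force: [9.1, 1.7, -5.4]
width: 0.0184
gripper_force: 4.5
```

```bash
python3 -c "
from h import *
ft()
"
```

```text
t6.25 a=0.1067 arc=14.30mm r=0.1334 Ftan=9.2 Frad=0.9 w=0.0184 gf=4.5 yaw=-1.302 z=0.1148
```

Request:
jog_arm(targets=[{"dx": 0,"dy": 0.2,"dz": 0,"rx": 0,"ry": 0,"rz": 0.002,"gripper": 0.79},{"dx": 0,"dy": 0.5,"dz": 0,"rx": 0,"ry": 0,"rz": 0.004,"gripper": 0.79},{"dx": 0,"dy": 0.8,"dz": 0,"rx": 0,"ry": 0,"rz": 0.006,"gripper": 0.79},{"dx": 0,"dy": 1.1,"dz": 0,"rx": 0,"ry": 0,"rz": 0.008,"gripper": 0.79},{"dx": 0,"dy": 1.3,"dz": 0,"rx": 0,"ry": 0,"rz": 0.01,"gripper": 0.79},{"dx": 0,"dy": 1.5,"dz": 0,"rx": 0,"ry": 0,"rz": 0.011,"gripper": 0.79},{"dx": 0,"dy": 1.5,"dz": 0,"rx": 0,"ry": 0,"rz": 0.011,"gripper": 0.79},{"dx": 0,"dy": 1.5,"dz": 0,"rx": 0,"ry": 0,"rz": 0.011,"gripper": 0.79}], force=40)

```text
t: 6.92
eef_pos: [0.5582, 0.025, 0.1148]
ee_rot: [-3.138, 0.0, -1.313]
force: [9.3, 0.9, -6.4]
width: 0.0185
gripper_force: 4.7
```

```bash
python3 -c "
from h import *
ft()
"
```

```text
t6.92 a=0.0963 arc=12.90mm r=0.1334 Ftan=9.2 Frad=1.6 w=0.0185 gf=4.7 yaw=-1.313 z=0.1148
```

Request:
jog_arm(targets=[{"dx": 0,"dy": 0.4,"dz": 0,"rx": 0,"ry": 0,"rz": 0.003,"gripper": 0.79},{"dx": 0,"dy": 0.8,"dz": 0,"rx": 0,"ry": 0,"rz": 0.006,"gripper": 0.79},{"dx": 0,"dy": 1.2,"dz": 0,"rx": 0,"ry": 0,"rz": 0.009,"gripper": 0.79},{"dx": 0,"dy": 1.6,"dz": 0,"rx": 0,"ry": 0,"rz": 0.012,"gripper": 0.79},{"dx": 0,"dy": 1.8,"dz": 0,"rx": 0,"ry": 0,"rz": 0.014,"gripper": 0.79},{"dx": 0,"dy": 2,"dz": 0,"rx": 0,"ry": 0,"rz": 0.015,"gripper": 0.79},{"dx": 0,"dy": 2,"dz": 0,"rx": 0,"ry": 0,"rz": 0.015,"gripper": 0.79},{"dx": 0,"dy": 2,"dz": 0,"rx": 0,"ry": 0,"rz": 0.015,"gripper": 0.79}], force=40)

```text
t: 7.58
eef_pos: [0.5564, 0.0245, 0.1148]
ee_rot: [-3.137, 0.0, -1.328]
force: [10.8, 0.8, -6.2]
width: 0.0186
gripper_force: 5.0
```

```bash
python3 -c "
from h import *
ft();st()
"
```

```text
t7.58 a=0.0823 arc=11.03mm r=0.1334 Ftan=10.6 Frad=1.9 w=0.0186 gf=5.0 yaw=-1.328 z=0.1148
7.58 [0.5564 0.0245 0.1148] [-3.137  0.    -1.328] F [10.8  0.8 -6.2] w 0.0186 5.014767944812775
```

Request:
jog_arm(targets=[{"dx": 0,"dy": 0.2,"dz": 0,"rx": 0,"ry": 0,"rz": 0.002,"gripper": 0.79},{"dx": 0,"dy": 0.4,"dz": 0,"rx": 0,"ry": 0,"rz": 0.003,"gripper": 0.79},{"dx": 0,"dy": 0.6,"dz": 0,"rx": 0,"ry": 0,"rz": 0.005,"gripper": 0.79},{"dx": 0,"dy": 0.8,"dz": 0,"rx": 0,"ry": 0,"rz": 0.006,"gripper": 0.79},{"dx": 0,"dy": 1,"dz": 0,"rx": 0,"ry": 0,"rz": 0.008,"gripper": 0.79},{"dx": 0,"dy": 1.2,"dz": 0,"rx": 0,"ry": 0,"rz": 0.009,"gripper": 0.79},{"dx": 0,"dy": 1.2,"dz": 0,"rx": 0,"ry": 0,"rz": 0.009,"gripper": 0.79},{"dx": 0,"dy": 1.2,"dz": 0,"rx": 0,"ry": 0,"rz": 0.009,"gripper": 0.79}], force=40)

```text
t: 8.25
eef_pos: [0.5553, 0.0242, 0.1148]
ee_rot: [-3.137, 0.0, -1.337]
force: [10.3, 0.3, -7.8]
width: 0.0185
gripper_force: 5.2
```

```bash
python3 -c "
from h import *
ft();st()
"
```

```text
t8.25 a=0.0741 arc=9.93mm r=0.1334 Ftan=10.0 Frad=2.3 w=0.0185 gf=5.2 yaw=-1.337 z=0.1148
8.25 [0.5553 0.0242 0.1148] [-3.137  0.    -1.337] F [10.3  0.3 -7.8] w 0.0185 5.169623047113419
```

Request:
jog_arm(targets=[{"dx": 0,"dy": 0.2,"dz": 0,"rx": 0,"ry": 0,"rz": 0.002,"gripper": 0.79},{"dx": 0,"dy": 0.4,"dz": 0,"rx": 0,"ry": 0,"rz": 0.003,"gripper": 0.79},{"dx": 0,"dy": 0.6,"dz": 0,"rx": 0,"ry": 0,"rz": 0.005,"gripper": 0.79},{"dx": 0,"dy": 0.8,"dz": 0,"rx": 0,"ry": 0,"rz": 0.006,"gripper": 0.79},{"dx": 0,"dy": 1,"dz": 0,"rx": 0,"ry": 0,"rz": 0.008,"gripper": 0.79},{"dx": 0,"dy": 1.2,"dz": 0,"rx": 0,"ry": 0,"rz": 0.009,"gripper": 0.79},{"dx": 0,"dy": 1.2,"dz": 0,"rx": 0,"ry": 0,"rz": 0.009,"gripper": 0.79},{"dx": 0,"dy": 1.2,"dz": 0,"rx": 0,"ry": 0,"rz": 0.009,"gripper": 0.79}], force=40)

```text
t: 8.92
eef_pos: [0.5543, 0.0239, 0.1148]
ee_rot: [-3.137, 0.0, -1.346]
force: [11.1, 1.3, -7.2]
width: 0.0185
gripper_force: 5.4
```

```bash
python3 -c "
from h import *
ft();st()
"
```

```text
t8.92 a=0.0658 arc=8.82mm r=0.1334 Ftan=11.1 Frad=1.4 w=0.0185 gf=5.4 yaw=-1.346 z=0.1148
8.92 [0.5543 0.0239 0.1148] [-3.137  0.    -1.346] F [11.1  1.3 -7.2] w 0.0185 5.3946653008461
```

Request:
jog_arm(targets=[{"dx": 0,"dy": 0.2,"dz": 0,"rx": 0,"ry": 0,"rz": 0.002,"gripper": 0.79},{"dx": 0,"dy": 0.4,"dz": 0,"rx": 0,"ry": 0,"rz": 0.003,"gripper": 0.79},{"dx": 0,"dy": 0.6,"dz": 0,"rx": 0,"ry": 0,"rz": 0.005,"gripper": 0.79},{"dx": 0,"dy": 0.8,"dz": 0,"rx": 0,"ry": 0,"rz": 0.006,"gripper": 0.79},{"dx": 0,"dy": 1,"dz": 0,"rx": 0,"ry": 0,"rz": 0.008,"gripper": 0.79},{"dx": 0,"dy": 1.2,"dz": 0,"rx": 0,"ry": 0,"rz": 0.009,"gripper": 0.79},{"dx": 0,"dy": 1.2,"dz": 0,"rx": 0,"ry": 0,"rz": 0.009,"gripper": 0.79},{"dx": 0,"dy": 1.2,"dz": 0,"rx": 0,"ry": 0,"rz": 0.009,"gripper": 0.79}], force=40)

```text
t: 9.58
eef_pos: [0.5531, 0.0236, 0.1148]
ee_rot: [-3.137, 0.0, -1.355]
force: [10.9, 0.2, -8.4]
width: 0.0184
gripper_force: 5.4
```

```bash
python3 -c "
from h import *
ft();st()
"
```

```text
t9.58 a=0.0567 arc=7.60mm r=0.1334 Ftan=10.7 Frad=2.3 w=0.0184 gf=5.4 yaw=-1.355 z=0.1148
9.58 [0.5531 0.0236 0.1148] [-3.137  0.    -1.355] F [10.9  0.2 -8.4] w 0.0184 5.393213778734207
```

Request:
jog_arm(targets=[{"dx": 0,"dy": 0.2,"dz": 0,"rx": 0,"ry": 0,"rz": 0.002,"gripper": 0.79},{"dx": 0,"dy": 0.4,"dz": 0,"rx": 0,"ry": 0,"rz": 0.003,"gripper": 0.79},{"dx": 0,"dy": 0.6,"dz": 0,"rx": 0,"ry": 0,"rz": 0.005,"gripper": 0.79},{"dx": 0,"dy": 0.8,"dz": 0,"rx": 0,"ry": 0,"rz": 0.006,"gripper": 0.79},{"dx": 0,"dy": 1,"dz": 0,"rx": 0,"ry": 0,"rz": 0.008,"gripper": 0.79},{"dx": 0,"dy": 1.2,"dz": 0,"rx": 0,"ry": 0,"rz": 0.009,"gripper": 0.79},{"dx": 0,"dy": 1.2,"dz": 0,"rx": 0,"ry": 0,"rz": 0.009,"gripper": 0.79},{"dx": 0,"dy": 1.2,"dz": 0,"rx": 0,"ry": 0,"rz": 0.009,"gripper": 0.79}], force=40)

```text
t: 10.25
eef_pos: [0.5518, 0.0233, 0.1148]
ee_rot: [-3.137, 0.0, -1.364]
force: [10.5, 0.1, -6.5]
width: 0.0187
gripper_force: 5.2
```

```bash
python3 -c "
from h import *
ft();st()
"
```

```text
t10.25 a=0.0468 arc=6.27mm r=0.1335 Ftan=10.3 Frad=2.2 w=0.0187 gf=5.2 yaw=-1.364 z=0.1148
10.25 [0.5518 0.0233 0.1148] [-3.137  0.    -1.364] F [10.5  0.1 -6.5] w 0.0187 5.20285964012146
```

Request:
jog_arm(targets=[{"dx": 0,"dy": 0.2,"dz": 0,"rx": 0,"ry": 0,"rz": 0.002,"gripper": 0.79},{"dx": 0,"dy": 0.4,"dz": 0,"rx": 0,"ry": 0,"rz": 0.003,"gripper": 0.79},{"dx": 0,"dy": 0.6,"dz": 0,"rx": 0,"ry": 0,"rz": 0.005,"gripper": 0.79},{"dx": 0,"dy": 0.8,"dz": 0,"rx": 0,"ry": 0,"rz": 0.006,"gripper": 0.79},{"dx": 0,"dy": 1,"dz": 0,"rx": 0,"ry": 0,"rz": 0.008,"gripper": 0.79},{"dx": 0,"dy": 1.2,"dz": 0,"rx": 0,"ry": 0,"rz": 0.009,"gripper": 0.79},{"dx": 0,"dy": 1.2,"dz": 0,"rx": 0,"ry": 0,"rz": 0.009,"gripper": 0.79},{"dx": 0,"dy": 1.2,"dz": 0,"rx": 0,"ry": 0,"rz": 0.009,"gripper": 0.79}], force=40)

```text
t: 10.92
eef_pos: [0.549, 0.0226, 0.1147]
ee_rot: [-3.14, 0.0, -1.373]
force: [5.3, -0.6, -3.5]
width: 0.0182
gripper_force: 3.0
```

```bash
python3 -c "
from h import *
ft()
"
```

```text
t10.92 a=0.0253 arc=3.40mm r=0.1336 Ftan=5.0 Frad=1.6 w=0.0182 gf=3.0 yaw=-1.373 z=0.1147
```

The force dropped from 10 to 5 N and the ring jumped 2.9 mm, so the pin has passed the peak. I'll feel for the stop in fine steps.

Request:
jog_arm(targets=[{"dx": 0,"dy": 0.1,"dz": 0,"rx": 0,"ry": 0,"rz": 0.001,"gripper": 0.79},{"dx": 0,"dy": 0.2,"dz": 0,"rx": 0,"ry": 0,"rz": 0.002,"gripper": 0.79},{"dx": 0,"dy": 0.3,"dz": 0,"rx": 0,"ry": 0,"rz": 0.002,"gripper": 0.79},{"dx": 0,"dy": 0.4,"dz": 0,"rx": 0,"ry": 0,"rz": 0.003,"gripper": 0.79},{"dx": 0,"dy": 0.4,"dz": 0,"rx": 0,"ry": 0,"rz": 0.003,"gripper": 0.79},{"dx": 0,"dy": 0.4,"dz": 0,"rx": 0,"ry": 0,"rz": 0.003,"gripper": 0.79},{"dx": 0,"dy": 0.4,"dz": 0,"rx": 0,"ry": 0,"rz": 0.003,"gripper": 0.79},{"dx": 0,"dy": 0.4,"dz": 0,"rx": 0,"ry": 0,"rz": 0.003,"gripper": 0.79}], force=40)

```text
t: 11.58
eef_pos: [0.5489, 0.0226, 0.1147]
ee_rot: [-3.14, 0.0, -1.376]
force: [7.1, -0.6, -4.0]
width: 0.0182
gripper_force: 3.6
```

```bash
python3 -c "
from h import *
ft()
"
```

```text
t11.58 a=0.0247 arc=3.31mm r=0.1336 Ftan=6.8 Frad=2.0 w=0.0182 gf=3.6 yaw=-1.376 z=0.1147
```

Request:
jog_arm(targets=[{"dx": 0,"dy": 0.2,"dz": 0,"rx": 0,"ry": 0,"rz": 0,"gripper": 0.79},{"dx": 0,"dy": 0.35,"dz": 0,"rx": 0,"ry": 0,"rz": 0,"gripper": 0.79},{"dx": 0,"dy": 0.35,"dz": 0,"rx": 0,"ry": 0,"rz": 0,"gripper": 0.79},{"dx": 0,"dy": -1.5,"dz": 0,"rx": 0,"ry": 0,"rz": 0,"gripper": 0.79},{"dx": 0,"dy": -3.5,"dz": 0,"rx": 0,"ry": 0,"rz": 0,"gripper": 0.79},{"dx": 0,"dy": -5,"dz": 0,"rx": 0,"ry": 0,"rz": 0,"gripper": 0.79},{"dx": 0,"dy": -6.3,"dz": 0,"rx": 0,"ry": 0,"rz": 0,"gripper": 0.79},{"dx": 0,"dy": -6.3,"dz": 0,"rx": 0,"ry": 0,"rz": 0,"gripper": 0.79}], force=40)

```text
t: 12.25
eef_pos: [0.5537, 0.0234, 0.1143]
ee_rot: [3.14, -0.0, -1.376]
force: [-0.9, 0.3, -0.3]
width: 0.0186
gripper_force: 0.0
```

```bash
python3 -c "
from h import *
ft()
"
```

```text
t12.25 a=0.0611 arc=8.18mm r=0.1338 Ftan=-0.8 Frad=-0.4 w=0.0186 gf=0.0 yaw=-1.376 z=0.1143
```

Request:
jog_arm(targets=[{"dx": 0,"dy": -0.3,"dz": 0,"rx": 0,"ry": 0,"rz": 0,"gripper": 0.79},{"dx": 0,"dy": -0.6,"dz": 0,"rx": 0,"ry": 0,"rz": 0,"gripper": 0.79},{"dx": 0,"dy": -0.8,"dz": 0,"rx": 0,"ry": 0,"rz": 0,"gripper": 0.79},{"dx": 0,"dy": -1,"dz": 0,"rx": 0,"ry": 0,"rz": 0,"gripper": 0.79},{"dx": 0,"dy": -1,"dz": 0,"rx": 0,"ry": 0,"rz": 0,"gripper": 0.79},{"dx": 0,"dy": -1,"dz": 0,"rx": 0,"ry": 0,"rz": 0,"gripper": 0.79},{"dx": 0,"dy": -1,"dz": 0,"rx": 0,"ry": 0,"rz": 0,"gripper": 0.79},{"dx": 0,"dy": -1,"dz": 0,"rx": 0,"ry": 0,"rz": 0,"gripper": 0.79}], force=40)

```text
t: 12.92
eef_pos: [0.5546, 0.0236, 0.1144]
ee_rot: [3.141, -0.0, -1.376]
force: [-3.1, -1.5, -0.5]
width: 0.0184
gripper_force: 1.5
```

```bash
python3 -c "
from h import *
ft()
"
```

```text
t12.92 a=0.0678 arc=9.08mm r=0.1338 Ftan=-3.3 Frad=0.7 w=0.0184 gf=1.5 yaw=-1.376 z=0.1144
```

Request:
jog_arm(targets=[{"dx": 0,"dy": -0.3,"dz": 0,"rx": 0,"ry": 0,"rz": 0,"gripper": 0.79},{"dx": 0,"dy": -0.6,"dz": 0,"rx": 0,"ry": 0,"rz": 0,"gripper": 0.79},{"dx": 0,"dy": -0.7,"dz": 0,"rx": 0,"ry": 0,"rz": 0,"gripper": 0.79},{"dx": 0,"dy": -0.7,"dz": 0,"rx": 0,"ry": 0,"rz": 0,"gripper": 0.79},{"dx": 0,"dy": -0.7,"dz": 0,"rx": 0,"ry": 0,"rz": 0,"gripper": 0.79},{"dx": 0,"dy": -0.7,"dz": 0,"rx": 0,"ry": 0,"rz": 0,"gripper": 0.79},{"dx": 0,"dy": -0.7,"dz": 0,"rx": 0,"ry": 0,"rz": 0,"gripper": 0.79},{"dx": 0,"dy": -0.7,"dz": 0,"rx": 0,"ry": 0,"rz": 0,"gripper": 0.79}], force=40)

```text
t: 13.58
eef_pos: [0.5548, 0.0236, 0.1143]
ee_rot: [3.14, -0.0, -1.376]
force: [-5.9, 0.2, 0.2]
width: 0.0186
gripper_force: 2.9
```

```bash
python3 -c "
from h import *
ft()
"
```

```text
t13.58 a=0.0690 arc=9.25mm r=0.1338 Ftan=-5.7 Frad=-1.6 w=0.0186 gf=2.9 yaw=-1.376 z=0.1143
```

Pulling is now stiff, at 5.7 N with 0.2 mm of movement, so the catch holds the ring. I'll press it back onto the stop lightly before releasing.

Request:
jog_arm(targets=[{"dx": 0,"dy": 2,"dz": 0,"rx": 0,"ry": 0,"rz": 0,"gripper": 0.79},{"dx": 0,"dy": 4,"dz": 0,"rx": 0,"ry": 0,"rz": 0,"gripper": 0.79},{"dx": 0,"dy": 5.5,"dz": 0,"rx": 0,"ry": 0,"rz": 0,"gripper": 0.79},{"dx": 0,"dy": 6.5,"dz": 0,"rx": 0,"ry": 0,"rz": 0,"gripper": 0.79},{"dx": 0,"dy": 7.2,"dz": 0,"rx": 0,"ry": 0,"rz": 0,"gripper": 0.79},{"dx": 0,"dy": 7.6,"dz": 0,"rx": 0,"ry": 0,"rz": 0,"gripper": 0.79},{"dx": 0,"dy": 7.6,"dz": 0,"rx": 0,"ry": 0,"rz": 0,"gripper": 0.79},{"dx": 0,"dy": 7.6,"dz": 0,"rx": 0,"ry": 0,"rz": 0,"gripper": 0.79}], force=40)

```text
t: 14.25
eef_pos: [0.5492, 0.0226, 0.1149]
ee_rot: [-3.14, -0.0, -1.375]
force: [2.8, -0.5, -0.3]
width: 0.0187
gripper_force: 1.6
```

```bash
python3 -c "
from h import *
ft()
"
```

```text
t14.25 a=0.0263 arc=3.53mm r=0.1336 Ftan=2.7 Frad=1.0 w=0.0187 gf=1.6 yaw=-1.375 z=0.1149
```

Push a little further to about 6 N, then centre the jaws off the post.

Request:
jog_arm(targets=[{"dx": 0,"dy": 0.2,"dz": 0,"rx": 0,"ry": 0,"rz": 0,"gripper": 0.79},{"dx": 0,"dy": 0.4,"dz": 0,"rx": 0,"ry": 0,"rz": 0,"gripper": 0.79},{"dx": 0,"dy": 0.6,"dz": 0,"rx": 0,"ry": 0,"rz": 0,"gripper": 0.79},{"dx": 0,"dy": 0.7,"dz": 0,"rx": 0,"ry": 0,"rz": 0,"gripper": 0.79},{"dx": 0,"dy": 0.7,"dz": 0,"rx": 0,"ry": 0,"rz": 0,"gripper": 0.79},{"dx": 0,"dy": 0.7,"dz": 0,"rx": 0,"ry": 0,"rz": 0,"gripper": 0.79},{"dx": 0,"dy": 0.7,"dz": 0,"rx": 0,"ry": 0,"rz": 0,"gripper": 0.79},{"dx": 0,"dy": 0.7,"dz": 0,"rx": 0,"ry": 0,"rz": 0,"gripper": 0.79}], force=40)

```text
t: 14.92
eef_pos: [0.549, 0.0226, 0.115]
ee_rot: [-3.139, -0.0, -1.375]
force: [6.4, -0.8, -0.9]
width: 0.0188
gripper_force: 3.1
```

```bash
python3 -c "
from h import *
ft()
LH=np.array([.4694,-.0175]);LP=np.array([.5464,-.1242]);v=LP-LH;print(np.hypot(*v),np.rad2deg(np.arctan2(v[1],v[0])))
"
```

```text
t14.92 a=0.0249 arc=3.33mm r=0.1336 Ftan=6.1 Frad=2.1 w=0.0188 gf=3.1 yaw=-1.375 z=0.1150
0.13158225564262077 -54.18391925084435
```

Request:
jog_arm(targets=[{"dx": 0,"dy": -2,"dz": 0,"rx": 0,"ry": 0,"rz": 0,"gripper": 0.79},{"dx": 0,"dy": -3.2,"dz": 0,"rx": 0,"ry": 0,"rz": 0,"gripper": 0.7},{"dx": 0,"dy": -3.2,"dz": 0,"rx": 0,"ry": 0,"rz": 0,"gripper": 0.5},{"dx": 0,"dy": -3.2,"dz": 0,"rx": 0,"ry": 0,"rz": 0,"gripper": 0.4},{"dx": 0,"dy": -3.2,"dz": -20,"rx": 0,"ry": 0,"rz": 0,"gripper": 0.4},{"dx": 0,"dy": -3.2,"dz": -45,"rx": 0,"ry": 0,"rz": 0,"gripper": 0.4},{"dx": 0,"dy": -3.2,"dz": -75,"rx": 0,"ry": 0,"rz": 0,"gripper": 0.4},{"dx": 0,"dy": -3.2,"dz": -95,"rx": 0,"ry": 0,"rz": 0,"gripper": 0.4}], force=40)

```text
t: 15.58
eef_pos: [0.5509, 0.0228, 0.2118]
ee_rot: [-3.141, -0.0, -1.375]
force: [0.2, 0.9, 0.2]
width: 0.0517
gripper_force: 0.0
```

```bash
python3 -c "
from h import *
st();rel(.5464,-.1242,.21,-.946)
d=arm.grab_frame('wrist');save(d['frame'],'w3.png');np.savez('w3.npz',**d)
"
```

```text
15.58 [0.5509 0.0228 0.2118] [-3.141 -0.    -1.375] F [0.2 0.9 0.2] w 0.0517 0.0
d [143.4  32.9   1.8] r [-0.001 -0.    -0.429]
```

View pics/w3.png

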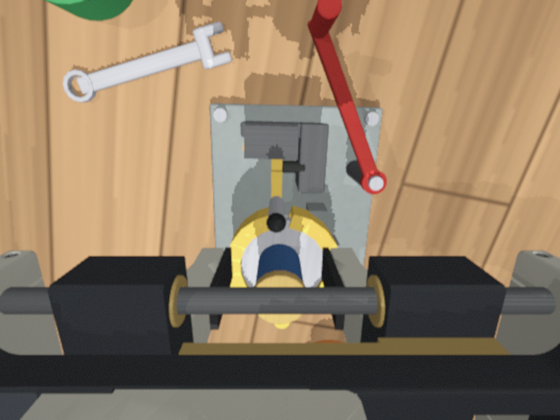

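The ring is shut: its post ball is at (276,222) and its tab ends against the block at (277,165). The lever hinge is at (376,183) and the lever post top at (328,8).

```bash
python3 -c "
from h import *
d=dict(np.load('w3.npz'));W=cloud(d)
print(W[183,376],ray(d,(376,183),.09),W[10,328],ray(d,(328,9),.135),'ball',ray(d,(276,222),.13))
"
```

```text
[ 0.46975325 -0.01913298  0.09056465] [ 0.46954374 -0.01905075  0.09      ] [ 0.54712263 -0.12406446  0.13631914] [ 0.54713878 -0.12500149  0.135     ] ball [0.55119361 0.01972196 0.13      ]
```

Request:
jog_arm(targets=[{"dx": 15,"dy": 4,"dz": 0,"rx": 0,"ry": 0,"rz": -0.06,"gripper": 0.4},{"dx": 40,"dy": 10,"dz": 0,"rx": 0,"ry": 0,"rz": -0.14,"gripper": 0.3},{"dx": 70,"dy": 17,"dz": 0,"rx": 0,"ry": 0,"rz": -0.23,"gripper": 0.3},{"dx": 100,"dy": 23,"dz": 0,"rx": 0,"ry": 0,"rz": -0.32,"gripper": 0.3},{"dx": 125,"dy": 29,"dz": 0,"rx": 0,"ry": 0,"rz": -0.4,"gripper": 0.3},{"dx": 143,"dy": 33,"dz": 0,"rx": 0,"ry": 0,"rz": -0.43,"gripper": 0.3},{"dx": 143,"dy": 33,"dz": 0,"rx": 0,"ry": 0,"rz": -0.43,"gripper": 0.3},{"dx": 143,"dy": 33,"dz": 0,"rx": 0,"ry": 0,"rz": -0.43,"gripper": 0.3}])

```text
t: 16.3
eef_pos: [0.5454, -0.1247, 0.209]
ee_rot: [3.141, 0.001, -0.948]
force: [-0.5, -0.0, 0.0]
width: 0.061
gripper_force: 0.0
```

```bash
python3 -c "
from h import *
st();rel(.5464,-.1242,.121,-.946)
d=arm.grab_frame('wrist');f=d['frame'];hsv=cv2.cvtColor(f,cv2.COLOR_RGB2HSV);W=cloud(d)
m=((hsv[...,0]<8)|(hsv[...,0]>172))&(hsv[...,1]>130)&(W[...,2]>.125)&(W[...,2]<.145)
c,n=cen(m,(150,20,420,250));print(c,n,ray(d,c,.135));save(f,'w4.png')
"
```

```text
16.3 [ 0.5454 -0.1247  0.209 ] [ 3.141e+00  1.000e-03 -9.480e-01] F [-0.5 -0.   0. ] w 0.061 0.0
d [ 0.2 -1.2 88. ] r [ 0.001  0.001 -0.002]
[275.68814433 223.20103093] 388 [ 0.54794327 -0.12847517  0.135     ]
```

Request:
jog_arm(targets=[{"dx": 2,"dy": -1,"dz": 20,"rx": 0,"ry": 0,"rz": 0,"gripper": 0.3},{"dx": 2,"dy": -1,"dz": 50,"rx": 0,"ry": 0,"rz": 0,"gripper": 0.3},{"dx": 2,"dy": -1,"dz": 75,"rx": 0,"ry": 0,"rz": 0,"gripper": 0.3},{"dx": 2,"dy": -1,"dz": 88,"rx": 0,"ry": 0,"rz": 0,"gripper": 0.5},{"dx": 2,"dy": -1,"dz": 88,"rx": 0,"ry": 0,"rz": 0,"gripper": 0.77},{"dx": 2,"dy": -1,"dz": 88,"rx": 0,"ry": 0,"rz": 0,"gripper": 0.77},{"dx": 2,"dy": -1,"dz": 88,"rx": 0,"ry": 0,"rz": 0,"gripper": 0.77},{"dx": 2,"dy": -1,"dz": 88,"rx": 0,"ry": 0,"rz": 0,"gripper": 0.77}], force=40)

```text
t: 17.02
eef_pos: [0.5491, -0.1244, 0.123]
ee_rot: [-3.14, -0.001, -0.945]
force: [0.0, -0.3, 0.7]
width: 0.0337
gripper_force: 0.0
```

```bash
cat >> h.py <<'E'
LH=np.array([.4695,-.0185]);LR=.1325
def levpt(deg): t=np.deg2rad(deg); return (*(LH+LR*np.array([np.cos(t),np.sin(t)])),.121,t)
def lt():
    s=arm.get_state(); p=s['eef_pos'][:2]-LH; a=np.arctan2(p[1],p[0]); n=np.array([-np.sin(a),np.cos(a)])
    print('t%.2f deg=%.2f r=%.4f Ftan=%.1f Frad=%.1f w=%.4f gf=%.1f yaw=%.3f z=%.4f'%(s['t'],np.rad2deg(a),np.hypot(*p),-s['force'][:2]@n,s['force'][:2]@p/np.hypot(*p),s['width'],s['gripper_force'],s['ee_rot'][2],s['eef_pos'][2]))
E
python3 -c "
from h import *
st();lt()
for a in np.linspace(-50,-22,8): rel(*levpt(a))
"
```

```text
17.02 [ 0.5491 -0.1244  0.123 ] [-3.14e+00 -1.00e-03 -9.45e-01] F [ 0.  -0.3  0.7] w 0.0337 0.0
t17.02 deg=-53.09 r=0.1325 Ftan=0.1 Frad=0.3 w=0.0337 gf=0.0 yaw=-0.945 z=0.1230
d [-0.3 -7.1  2. ] r [-0.002 -0.001 -0.073]
d [ -1.3 -16.3   2. ] r [-0.002 -0.001 -0.142]
d [ -2.9 -25.4   2. ] r [-0.002 -0.002 -0.212]
d [ -5.2 -34.4   2. ] r [-0.002 -0.002 -0.282]
d [ -8.1 -43.2   2.1] r [-0.002 -0.002 -0.352]
d [-11.6 -51.8   2.1] r [-0.002 -0.002 -0.422]
d [-15.7 -60.1   2.1] r [-0.002 -0.002 -0.491]
d [-20.3 -68.1   2.1] r [-0.002 -0.002 -0.561]
```

Request:
jog_arm(targets=[{"dx": 0,"dy": 0,"dz": 1.5,"rx": 0,"ry": 0,"rz": 0,"gripper": 0.77},{"dx": 0,"dy": 0,"dz": 1.5,"rx": 0,"ry": 0,"rz": 0,"gripper": 0.77},{"dx": -0.3,"dy": -7,"dz": 2,"rx": 0,"ry": 0,"rz": -0.073,"gripper": 0.77},{"dx": -1.3,"dy": -16.3,"dz": 2,"rx": 0,"ry": 0,"rz": -0.142,"gripper": 0.77},{"dx": -2.9,"dy": -25.4,"dz": 2,"rx": 0,"ry": 0,"rz": -0.212,"gripper": 0.77},{"dx": -5.2,"dy": -34.4,"dz": 2,"rx": 0,"ry": 0,"rz": -0.282,"gripper": 0.77},{"dx": -8.1,"dy": -43.2,"dz": 2,"rx": 0,"ry": 0,"rz": -0.352,"gripper": 0.77},{"dx": -11.6,"dy": -51.8,"dz": 2,"rx": 0,"ry": 0,"rz": -0.422,"gripper": 0.77}], force=40)

```text
t: 17.68
eef_pos: [0.5834, -0.0857, 0.1201]
ee_rot: [3.141, -0.0, -0.521]
force: [-0.7, -3.8, 1.0]
width: 0.02
gripper_force: 1.9
```

```bash
python3 -c "
from h import *
st();lt()
for a in np.linspace(-27,-6,8): rel(*levpt(a))
"
```

```text
17.68 [ 0.5834 -0.0857  0.1201] [ 3.141 -0.    -0.521] F [-0.7 -3.8  1. ] w 0.02 1.9117087125778198
t17.68 deg=-30.52 r=0.1322 Ftan=3.6 Frad=1.3 w=0.0200 gf=1.9 yaw=-0.521 z=0.1201
d [ 0.1 -8.1 -0.9] r [ 0.001 -0.    -0.049]
d [ -0.4 -15.1  -0.9] r [ 0.001 -0.    -0.102]
d [ -1.3 -21.9  -0.9] r [ 0.001 -0.    -0.154]
d [ -2.5 -28.8  -0.9] r [ 0.001 -0.    -0.207]
d [ -4.1 -35.5  -0.9] r [ 0.001 -0.    -0.259]
d [ -6.1 -42.2  -0.9] r [ 0.001 -0.    -0.311]
d [ -8.4 -48.7  -0.9] r [ 0.001 -0.    -0.364]
d [-11.  -55.1  -0.9] r [ 0.001 -0.    -0.416]
```

Request:
jog_arm(targets=[{"dx": 0,"dy": -8,"dz": -0.5,"rx": 0,"ry": 0,"rz": -0.049,"gripper": 0.77},{"dx": -0.4,"dy": -15,"dz": -0.5,"rx": 0,"ry": 0,"rz": -0.102,"gripper": 0.77},{"dx": -1.3,"dy": -22,"dz": -0.5,"rx": 0,"ry": 0,"rz": -0.154,"gripper": 0.77},{"dx": -2.5,"dy": -28.8,"dz": -0.5,"rx": 0,"ry": 0,"rz": -0.207,"gripper": 0.77},{"dx": -4.1,"dy": -35.5,"dz": -0.5,"rx": 0,"ry": 0,"rz": -0.259,"gripper": 0.77},{"dx": -5,"dy": -39,"dz": -0.5,"rx": 0,"ry": 0,"rz": -0.285,"gripper": 0.77},{"dx": -6.1,"dy": -42,"dz": -0.5,"rx": 0,"ry": 0,"rz": -0.311,"gripper": 0.77},{"dx": -7.2,"dy": -45.5,"dz": -0.5,"rx": 0,"ry": 0,"rz": -0.337,"gripper": 0.77}], force=40)

```text
t: 18.35
eef_pos: [0.5997, -0.0424, 0.1203]
ee_rot: [3.141, -0.0, -0.186]
force: [-0.6, -2.6, 1.0]
width: 0.02
gripper_force: 1.8
```

```bash
python3 -c "
from h import *
lt()
for a in np.linspace(-9,5,8): rel(*levpt(a))
"
```

```text
t18.35 deg=-10.38 r=0.1324 Ftan=2.6 Frad=-0.1 w=0.0200 gf=1.8 yaw=-0.186 z=0.1203
d [ 0.  -3.2 -0.7] r [ 0.    -0.    -0.029]
d [-0.2 -7.8 -0.7] r [ 0.    -0.    -0.064]
d [ -0.6 -12.4  -0.7] r [ 0.    -0.    -0.099]
d [ -1.1 -17.   -0.7] r [ 0.    -0.    -0.133]
d [ -1.8 -21.6  -0.7] r [ 0.    -0.    -0.168]
d [ -2.6 -26.1  -0.7] r [ 0.    -0.    -0.203]
d [ -3.7 -30.7  -0.7] r [ 0.    -0.    -0.238]
d [ -4.8 -35.1  -0.7] r [ 0.    -0.    -0.273]
```

Slower now: 2 mm per row, to about -4°.

Request:
jog_arm(targets=[{"dx": 0,"dy": -3,"dz": 0,"rx": 0,"ry": 0,"rz": -0.025,"gripper": 0.77},{"dx": -0.1,"dy": -5,"dz": 0,"rx": 0,"ry": 0,"rz": -0.042,"gripper": 0.77},{"dx": -0.2,"dy": -7,"dz": 0,"rx": 0,"ry": 0,"rz": -0.058,"gripper": 0.77},{"dx": -0.3,"dy": -9,"dz": 0,"rx": 0,"ry": 0,"rz": -0.073,"gripper": 0.77},{"dx": -0.4,"dy": -11,"dz": 0,"rx": 0,"ry": 0,"rz": -0.088,"gripper": 0.77},{"dx": -0.6,"dy": -13,"dz": 0,"rx": 0,"ry": 0,"rz": -0.103,"gripper": 0.77},{"dx": -0.9,"dy": -15,"dz": 0,"rx": 0,"ry": 0,"rz": -0.118,"gripper": 0.77},{"dx": -1.1,"dy": -17,"dz": 0,"rx": 0,"ry": 0,"rz": -0.133,"gripper": 0.77}], force=40)

```text
t: 19.02
eef_pos: [0.6019, -0.0251, 0.1201]
ee_rot: [3.142, 0.0, -0.052]
force: [-1.5, -3.9, 3.6]
width: 0.0204
gripper_force: 1.7
```

```bash
python3 -c "
from h import *
lt()
for a in np.linspace(-2,12,8): rel(*levpt(a))
"
```

```text
t19.02 deg=-2.84 r=0.1325 Ftan=4.0 Frad=-1.4 w=0.0204 gf=1.7 yaw=-0.052 z=0.1201
d [-0.  -1.9 -0.9] r [ 0.     0.    -0.018]
d [-0.2 -6.6 -0.9] r [ 0.     0.    -0.052]
d [ -0.5 -11.2  -0.9] r [ 0.     0.    -0.087]
d [ -1.  -15.8  -0.9] r [ 0.     0.    -0.122]
d [ -1.7 -20.4  -0.9] r [ 0.     0.    -0.157]
d [ -2.5 -24.9  -0.9] r [ 0.     0.    -0.192]
d [ -3.4 -29.4  -0.9] r [ 0.     0.    -0.227]
d [ -4.5 -33.9  -0.9] r [ 0.     0.    -0.262]
```

Request:
jog_arm(targets=[{"dx": 0,"dy": -2,"dz": 0,"rx": 0,"ry": 0,"rz": -0.018,"gripper": 0.77},{"dx": 0,"dy": -4,"dz": 0,"rx": 0,"ry": 0,"rz": -0.033,"gripper": 0.77},{"dx": -0.1,"dy": -6,"dz": 0,"rx": 0,"ry": 0,"rz": -0.048,"gripper": 0.77},{"dx": -0.3,"dy": -8,"dz": 0,"rx": 0,"ry": 0,"rz": -0.063,"gripper": 0.77},{"dx": -0.4,"dy": -9.5,"dz": 0,"rx": 0,"ry": 0,"rz": -0.074,"gripper": 0.77},{"dx": -0.5,"dy": -11,"dz": 0,"rx": 0,"ry": 0,"rz": -0.086,"gripper": 0.77},{"dx": -0.7,"dy": -12.5,"dz": 0,"rx": 0,"ry": 0,"rz": -0.097,"gripper": 0.77},{"dx": -0.8,"dy": -14,"dz": 0,"rx": 0,"ry": 0,"rz": -0.108,"gripper": 0.77}], force=40)

```text
t: 19.68
eef_pos: [0.6019, -0.011, 0.12]
ee_rot: [-3.142, -0.0, 0.055]
force: [-2.0, -3.5, 2.4]
width: 0.0204
gripper_force: 1.7
```

```bash
python3 -c "
from h import *
lt()
"
```

```text
t19.68 deg=3.22 r=0.1326 Ftan=3.4 Frad=-2.2 w=0.0204 gf=1.7 yaw=0.055 z=0.1200
```

Request:
jog_arm(targets=[{"dx": 0,"dy": -1.5,"dz": 0,"rx": 0,"ry": 0,"rz": -0.012,"gripper": 0.77},{"dx": 0,"dy": -3,"dz": 0,"rx": 0,"ry": 0,"rz": -0.023,"gripper": 0.77},{"dx": -0.1,"dy": -4.5,"dz": 0,"rx": 0,"ry": 0,"rz": -0.035,"gripper": 0.77},{"dx": -0.1,"dy": -6,"dz": 0,"rx": 0,"ry": 0,"rz": -0.046,"gripper": 0.77},{"dx": -0.2,"dy": -7.5,"dz": 0,"rx": 0,"ry": 0,"rz": -0.058,"gripper": 0.77},{"dx": -0.3,"dy": -9,"dz": 0,"rx": 0,"ry": 0,"rz": -0.069,"gripper": 0.77},{"dx": -0.4,"dy": -10,"dz": 0,"rx": 0,"ry": 0,"rz": -0.077,"gripper": 0.77},{"dx": -0.5,"dy": -11,"dz": 0,"rx": 0,"ry": 0,"rz": -0.085,"gripper": 0.77}], force=40)

```text
t: 20.35
eef_pos: [0.6008, -0.0001, 0.12]
ee_rot: [-3.142, -0.0, 0.14]
force: [-0.8, -4.0, 1.3]
width: 0.0204
gripper_force: 1.7
```

```bash
python3 -c "
from h import *
lt()
"
```

```text
t20.35 deg=7.99 r=0.1325 Ftan=3.9 Frad=-1.3 w=0.0204 gf=1.7 yaw=0.140 z=0.1200
```

Request:
jog_arm(targets=[{"dx": 0,"dy": -1,"dz": 0,"rx": 0,"ry": 0,"rz": -0.008,"gripper": 0.77},{"dx": 0,"dy": -2,"dz": 0,"rx": 0,"ry": 0,"rz": -0.015,"gripper": 0.77},{"dx": 0,"dy": -3,"dz": 0,"rx": 0,"ry": 0,"rz": -0.023,"gripper": 0.77},{"dx": -0.1,"dy": -4,"dz": 0,"rx": 0,"ry": 0,"rz": -0.03,"gripper": 0.77},{"dx": -0.1,"dy": -4.8,"dz": 0,"rx": 0,"ry": 0,"rz": -0.036,"gripper": 0.77},{"dx": -0.1,"dy": -5.5,"dz": 0,"rx": 0,"ry": 0,"rz": -0.042,"gripper": 0.77},{"dx": -0.1,"dy": -5.5,"dz": 0,"rx": 0,"ry": 0,"rz": -0.042,"gripper": 0.77},{"dx": -0.1,"dy": -5.5,"dz": 0,"rx": 0,"ry": 0,"rz": -0.042,"gripper": 0.77}], force=40)

```text
t: 21.02
eef_pos: [0.5999, 0.0054, 0.12]
ee_rot: [-3.141, -0.0, 0.181]
force: [-1.5, -2.2, 1.0]
width: 0.0198
gripper_force: 1.1
```

```bash
python3 -c "
from h import *
lt()
"
```

```text
t21.02 deg=10.38 r=0.1326 Ftan=1.9 Frad=-1.8 w=0.0198 gf=1.1 yaw=0.181 z=0.1200
```

Request:
jog_arm(targets=[{"dx": 0,"dy": -1,"dz": 0,"rx": 0,"ry": 0,"rz": -0.008,"gripper": 0.77},{"dx": 0,"dy": -2,"dz": 0,"rx": 0,"ry": 0,"rz": -0.015,"gripper": 0.77},{"dx": 0,"dy": -3,"dz": 0,"rx": 0,"ry": 0,"rz": -0.023,"gripper": 0.77},{"dx": -0.1,"dy": -4,"dz": 0,"rx": 0,"ry": 0,"rz": -0.03,"gripper": 0.77},{"dx": -0.1,"dy": -4.8,"dz": 0,"rx": 0,"ry": 0,"rz": -0.036,"gripper": 0.77},{"dx": -0.1,"dy": -5.5,"dz": 0,"rx": 0,"ry": 0,"rz": -0.042,"gripper": 0.77},{"dx": -0.1,"dy": -5.5,"dz": 0,"rx": 0,"ry": 0,"rz": -0.042,"gripper": 0.77},{"dx": -0.1,"dy": -5.5,"dz": 0,"rx": 0,"ry": 0,"rz": -0.042,"gripper": 0.77}], force=40)

```text
t: 21.68
eef_pos: [0.5993, 0.0065, 0.1201]
ee_rot: [3.137, 0.002, 0.223]
force: [7.1, -24.6, -3.1]
width: 0.0204
gripper_force: 12.8
```

```bash
python3 -c "
from h import *
lt()
"
```

```text
t21.68 deg=10.92 r=0.1322 Ftan=25.5 Frad=2.3 w=0.0204 gf=12.8 yaw=0.223 z=0.1201
```

The hard stop is met at 25 N at the expected home direction of about 10°. I'll unload, open and lift away.

Request:
jog_arm(targets=[{"dx": 0,"dy": 3,"dz": 0,"rx": 0,"ry": 0,"rz": 0.02,"gripper": 0.77},{"dx": 0,"dy": 6.3,"dz": 0,"rx": 0,"ry": 0,"rz": 0.04,"gripper": 0.7},{"dx": 0,"dy": 6.3,"dz": 0,"rx": 0,"ry": 0,"rz": 0.04,"gripper": 0.5},{"dx": 0,"dy": 6.3,"dz": 0,"rx": 0,"ry": 0,"rz": 0.04,"gripper": 0.5},{"dx": 0,"dy": 6.3,"dz": -15,"rx": 0,"ry": 0,"rz": 0.04,"gripper": 0.5},{"dx": 0,"dy": 6.3,"dz": -40,"rx": 0,"ry": 0,"rz": 0.04,"gripper": 0.5},{"dx": 0,"dy": 6.3,"dz": -75,"rx": 0,"ry": 0,"rz": 0.04,"gripper": 0.5},{"dx": 0,"dy": 6.3,"dz": -110,"rx": 0,"ry": 0,"rz": 0.04,"gripper": 0.5}], force=40)

```text
t: 22.35
eef_pos: [0.5997, 0.0052, 0.2306]
ee_rot: [-3.141, 0.002, 0.185]
force: [1.1, 0.4, -0.7]
width: 0.0434
gripper_force: 0.0
```

Request:
jog_arm(targets=[{"dx": 20,"dy": 30,"dz": 0,"rx": 0,"ry": 0,"rz": 0,"gripper": 0.4},{"dx": 20,"dy": 65,"dz": 0,"rx": 0,"ry": 0,"rz": 0,"gripper": 0.4},{"dx": 20,"dy": 100,"dz": 0,"rx": 0,"ry": 0,"rz": 0,"gripper": 0.4},{"dx": 20,"dy": 135,"dz": 0,"rx": 0,"ry": 0,"rz": 0,"gripper": 0.4},{"dx": 20,"dy": 170,"dz": 0,"rx": 0,"ry": 0,"rz": 0,"gripper": 0.4},{"dx": 20,"dy": 200,"dz": 0,"rx": 0,"ry": 0,"rz": 0,"gripper": 0.4},{"dx": 20,"dy": 220,"dz": 0,"rx": 0,"ry": 0,"rz": 0,"gripper": 0.4},{"dx": 20,"dy": 220,"dz": 0,"rx": 0,"ry": 0,"rz": 0,"gripper": 0.4}])

```text
t: 23.02
eef_pos: [0.6603, -0.2111, 0.2293]
ee_rot: [3.142, 0.0, 0.181]
force: [-0.5, -0.2, -0.3]
width: 0.0523
gripper_force: 0.0
```

```bash
python3 -c "
from h import *
st();d=arm.grab_frame('top');f=d['frame'];save(cv2.resize(f[130:290,180:360],None,fx=4.4,fy=3.7*4.4/4.4,interpolation=cv2.INTER_CUBIC),'t5.png');np.savez('t5.npz',**d)
hsv=cv2.cvtColor(f,cv2.COLOR_RGB2HSV);W=cloud(d);z=W[...,2]
yel=(hsv[...,0]>20)&(hsv[...,0]<32)&(hsv[...,1]>120)
c,n=cen(yel&(z>.115),(225,210,262,250));print('stubtop',c,n,ray(d,c,.132))
red=((hsv[...,0]<8)|(hsv[...,0]>172))&(hsv[...,1]>130)
c,n=cen(red&(z>.12),(255,190,320,250));p=ray(d,c,.135);v=p[:2]-LH;print('lever',c,n,p,np.rad2deg(np.arctan2(v[1],v[0])))
"
```

```text
23.02 [ 0.6603 -0.2111  0.2293] [3.142 0.    0.181] F [-0.5 -0.2 -0.3] w 0.0523 0.0
stubtop [250. 222.] 11 [0.55810974 0.06636416 0.132     ]
lever [nan nan] 0 [nan nan nan] nanh.py:13: RuntimeWarning: Mean of empty slice.
  x0,y0,x1,y1=box; ys,xs=np.nonzero(m[y0:y1,x0:x1]); return np.array([xs.mean()+x0,ys.mean()+y0]),len(xs)
  ret = ret.dtype.type(ret / rcount)
```

View pics/t5.png

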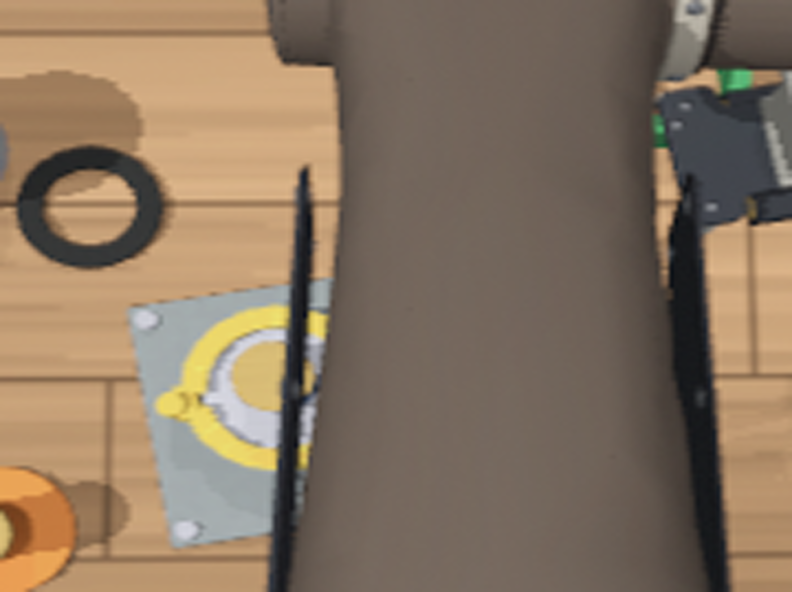

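The arm hides the latch area and lever; only the closed ring round the stub at (250,385) is visible. I'll move the arm further aside.

Request:
jog_arm(targets=[{"dx": -30,"dy": 20,"dz": -20,"rx": 0,"ry": 0,"rz": 0,"gripper": 0.4},{"dx": -60,"dy": 50,"dz": -40,"rx": 0,"ry": 0,"rz": 0,"gripper": 0.4},{"dx": -90,"dy": 80,"dz": -60,"rx": 0,"ry": 0,"rz": 0,"gripper": 0.4},{"dx": -120,"dy": 110,"dz": -70,"rx": 0,"ry": 0,"rz": 0,"gripper": 0.4},{"dx": -150,"dy": 140,"dz": -70,"rx": 0,"ry": 0,"rz": 0,"gripper": 0.4},{"dx": -180,"dy": 170,"dz": -70,"rx": 0,"ry": 0,"rz": 0,"gripper": 0.4},{"dx": -200,"dy": 200,"dz": -70,"rx": 0,"ry": 0,"rz": 0,"gripper": 0.4},{"dx": -200,"dy": 200,"dz": -70,"rx": 0,"ry": 0,"rz": 0,"gripper": 0.4}])

```text
t: 23.73
eef_pos: [0.4974, -0.4442, 0.3005]
ee_rot: [3.141, -0.0, 0.182]
force: [1.2, -0.1, 0.3]
width: 0.0524
gripper_force: 0.0
```

```bash
python3 -c "
from h import *
st();d=arm.grab_frame('top');f=d['frame'];save(cv2.resize(f[130:290,180:360],None,fx=4.4,fy=3.7,interpolation=cv2.INTER_CUBIC),'t6.png');np.savez('t6.npz',**d)
hsv=cv2.cvtColor(f,cv2.COLOR_RGB2HSV);W=cloud(d);z=W[...,2]
yel=(hsv[...,0]>20)&(hsv[...,0]<32)&(hsv[...,1]>120)
c,n=cen(yel&(z>.115),(225,210,262,250));print('stubtop',c,n,ray(d,c,.132))
red=((hsv[...,0]<8)|(hsv[...,0]>172))&(hsv[...,1]>130)
c,n=cen(red&(z>.12),(255,190,320,250));p=ray(d,c,.135);v=p[:2]-LH;print('lever',c,n,p,np.rad2deg(np.arctan2(v[1],v[0])))
"
```

```text
23.73 [ 0.4974 -0.4442  0.3005] [ 3.141 -0.     0.182] F [ 1.2 -0.1  0.3] w 0.0524 0.0
stubtop [241.41772152 231.61181435] 237 [0.53410214 0.08765858 0.132     ]
lever [274.17857143 205.32142857] 28 [0.59967396 0.0057048  0.135     ] 10.533392451775194
```

View pics/t6.png

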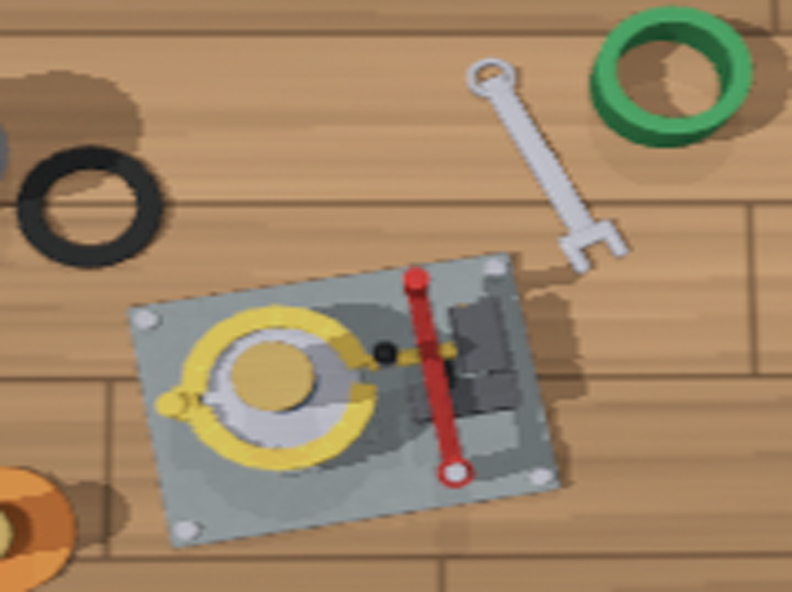

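The ring is closed round the centred stub (crop 270,375) and the lever is home over the tab, along the 10° plate axis. Spanner, gasket and tape are unmoved. I'm handing in.

```bash
python3 -c "
from station import arm
print(arm.job_done())"
```

```text
the job is handed in; nothing more can be done
None
```

The ring is latched on its stop with the catch holding (checked with a 5.7 N pull), the red lever is fully home, the stub is held in the middle of the ring, and the job was handed in at about 24 s; no score came back.

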